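Clear the empty carton out of the supply rack and refill the row

ROBOT

A 6-joint arm with a two-finger parallel gripper is mounted at the origin on a cart in front of the work surface, level with it; the furniture and walls round the work are solid. World frame = base frame: x ahead of the robot, y to its left, z up, the work surface at z = 0. Lengths are in mm, angles in rad, forces in N, time in s.
With the tool pointing down it reaches from about 375 to 925 mm from the base axis. Payload 5.7 kg.
Tool frame: the origin (TCP) lies between the finger pads; the fingertips stand 8 mm ahead of it and the grasp point (between the pads) lies 11 mm behind it; z points along the fingers, y is the line along which they close (so a half turn about z gives the same grasp; the last joint's range is limited). The gripper opens to 88 mm and grips with 3 to 60 N. Pads are 20 mm wide; open, the fingers measure 115 mm over their backs; the gripper's body (75 mm by 178 mm) begins 61 mm behind the grasp point.
Start: joints at [-1.324, 0.359, 1.51, -0, 1.272, -0.115], TCP at [212.358, -561.13, 230.623] pointing down, gripper open.
Joint ranges: [-2.97, 2.97], [-1.01, 2.36], [0.21, 2.38], [-0.96, 4.11], [0.2, 2.71], [-2.98, 2.98]. Speed limits (rad/s): [2.39, 2.39, 3.14, 3.14, 3.14, 3.14].

INTERFACE

Orientations are given as a unit quaternion [x, y, z, w].
In Python, from workcell import manip, capture, camera_params, trace gives the robot as it stands.
- The arm moves only by the shell command python3 -m inch 'ROWS'. ROWS is a JSON object of lists of equal length, an entry for each row: "delta_rot": the turn, a rotation vector about the tool's x, y, z each as a share of 180 degrees, from -1 to 1, a list of three; "linear": the shift along the tool's x, y, z each as a share of 15 cm, from -1 to 1, a list of three; "jaw": the opening, from -1 (shut) to 1 (fully open). In form: {"delta_rot": [[ax, ay, az], ...], "linear": [[dx, dy, dz], ...], "jaw": [jaw, ...]}. A call has 1 to 5 rows; each row is the pose to reach, as a shift and turn from the pose commanded when the call began, along the tool's axes at that moment, turning the shorter way round; what a row does not reach only later rows make up. A row lasts 1/8 s, in which the tool goes at most 62.5 mm and 10.7 degrees, less where a joint would pass 70% of its speed; a pose out of reach is approached as far as the arm can. A call with a number of a shift or a turn outside -1 to 1 is refused whole. A call with a gripper value outside its range is refused whole. The fingers move at their own pace and stop on an object; the grip force is fixed at half the most. Time passes only in rows, so rows that repeat a pose let the fingers close. It gives the time, the measured TCP pose, the force, the opening and the grip force at its end, in the units of the state.
- manip.state(): the state, without advancing time (a new reading comes with each control period).
- capture(name): name is "scene" or "top" or "wrist"; returns the picture (400x640x3 uint8, red, green, blue); there is no depth.
- camera_params(name): a dict with "camera_matrix" (3x3 intrinsics, pixels), "T" (4x4, takes a point from camera to world coordinates). Camera axes: x right, y down, z forward; pixel columns grow to the right and rows downward; lengths in mm; the calibration is good to about 2 mm. A picture is of the moment at which its call begins: read the wrist's pose just before it. camera_params takes no time and is no camera call; for the wrist camera it gives the pose at the moment of the call.
- manip.job_done(): hands the job in; it is judged then, once.
Trained networks look in the newest picture that a camera, given by its name, has taken for a name from the list of things; names that differ only in an ending like _2 or _b are one class to them, and where a whole thing is asked for, a point or a joint stands for the part that bears it (a point fixed in the world has none). Each returns a list of dicts, best first, with "conf" (0 to 1); they miss things now and then, are a little off and sometimes report something else, mostly with a low value. They report only what shows in the picture. A call takes as long as a camera call. They do not tell look-alikes from the thing itself.
- trace(name, camera): "mask" (400x640 bool, what is visible of it) and "position" ([column, row] in pixels, amid what is visible of it).
The state is a dict: "clock": time; "joints": joint angles; "dq": joint speeds; "joint_torque": joint torques, N m; "tool_pos": TCP position; "tool_rot": TCP orientation; "contact_force": force on the tool from outside, world axes, zero at the start; "wrist_torque": the same for the moment, N m; "width": finger opening in mm; "grip_force": force on a finger pad.
Only numpy, scipy, OpenCV 4.12 (cv2) and the standard library are available. Lean on these libraries where they do the work, as an engineer would, in place of code of your own. Each camera call takes 0.05 s, during which the arm holds its last target. There are 200 camera calls.

TASK

A long empty carton lies flat on the filing deck of the supply rack, under the shelf, and blocks the end stop: slide it (do not lift it) off the deck's front edge so that it drops into the grey tub standing below. Stand the fresh small carton from the table on the deck beside the three filed there, upright on its long narrow side and turned like them, and slide the end stop up until the four cartons stand snug between it and the end panel. Leave the filed cartons standing and disturb nothing else.

Things in the scene. Friction and masses are not known exactly. Their poses are not given: they have to be found in the camera images.
- rack: Grey supply rack fixed on the table, 200 deep (x) x 444 long (y) x 284 high mm. Origin on the table under its centre; x from its open front to its back, y along the row, z up. Deck top at z = 90, from the open front edge x = -100 to the back panel x = +94. End panels: inner faces at y = +210 and -210, 12 thick, 85 high above the deck. The drawers below do not open.
- deck_edge (a point): Middle of the deck's front edge, on the deck's top (rack x = -100, y = 0, z = 90 mm). The edge is plain, without a lip.
- shelf_edge (a point): Middle of the front edge of the rack's upper shelf, on its underside (rack x = -20, z = 270: 180 clear above the deck). The shelf covers the deck from here to the back, so a vertical tool cannot reach what lies below: lean the gripper back towards the front, about 45 degrees. Under it the stop's guide rod, 10 thick, runs along y at rack x = 80, z = 220.
- end_stop (a joint): Sliding end stop, m: 0 with its inner face at rack y = -130 mm, growing as it slides to rack +y, towards the filed cartons. Stays where left; slides with about 1.5 N. About 0.263 with the four cartons tight; starts at 0 to 0.014.
- stop_face (a point): On the inner (+y) face of the end stop, at rack x = -60, 40 mm above the deck. The stop is a steel plate 6 thick standing across the deck (rack x -85 to +94), with a rolled top edge 12 thick from 71 to 83 mm above the deck (6 mm outward of the inner face). Push its outer (-y) face, or hold the rolled edge. A foot flange 5 high reaches 26 mm outward of the inner face.
- empty_carton: Long flat white carton with green ends, 75 (own x) x 187 (own y) x 20 high mm, about 65 g, lying flat on the deck, long side along the rack, between the filed cartons and the end stop, nearly all of it under the shelf; about 50 mm of free deck lie behind it. Too wide to grip. Origin at the centre of its underside, z up.
- tub: Grey open plastic tub, 160 (x) x 260 (y) x 66 high mm, walls 4 and floor 10 thick, loose (0.7 kg), on the table just in front of and below the deck's front edge; origin at the centre of its underside, axes like the rack's.
- fresh_carton: Small white carton standing alone on the table left or right of the tub, on its long narrow side: 90 long (own x, level), 67 high (own y, up), 19 thick (own z, level); about 50 g. Origin at the middle of its broad face on the +y side, 33.5 mm above what it stands on; the carton's middle is 9.5 mm from it along own z (about -y). Grip it across its thickness.
- filed_1: One of three small closed white cartons filed upright on the deck next to the +y end panel (1 nearest the panel, 3 nearest the gap), with gaps of a few mm between them; same size and axes as fresh_carton (90 x 67 x 19 mm, origin at the middle of its +y broad face).
- filed_2: One of three small closed white cartons filed upright on the deck next to the +y end panel (1 nearest the panel, 3 nearest the gap), with gaps of a few mm between them; same size and axes as fresh_carton (90 x 67 x 19 mm, origin at the middle of its +y broad face).
- filed_3: One of three small closed white cartons filed upright on the deck next to the +y end panel (1 nearest the panel, 3 nearest the gap), with gaps of a few mm between them; same size and axes as fresh_carton (90 x 67 x 19 mm, origin at the middle of its +y broad face).
- tape: Bystander: white roll of paper tape, 66 across, 26 high, flat on the table on the other side of the tub from the fresh carton; origin at the centre of its underside.
- jar_a: Bystander: screw-top jar with red lid, 40 across, 52 high, on the rack's shelf (shelf top at rack z = 284); origin under its centre.
- jar_b: Bystander: the same with a yellow lid, also on the rack's shelf.
- gauze: Bystander: flat paper pack 62 x 75 x 11 mm on the rack's shelf; origin at the centre of its underside.
- bottle: Bystander: white bottle with blue cap, 58 across, 138 high, on the table to the right of the rack; origin under its centre.
- driver: Bystander: hex driver 153 long with a fluted 19 mm handle, lying on the table at the left; origin at its middle.
Things that resemble listed ones, but are neither listed nor needed, are in the scene too. What is shaped like the fresh_carton but blue, brown or green is not meant.

How it is judged (in metres and radians):
On the way, in this order (a step that is already met when the one before it is completed fails the run):
1. the empty carton has dropped into the tub (x of empty_carton in the frame of tub between -0.075 and 0.075 m and y of empty_carton in the frame of tub between -0.125 and 0.125 m and z of empty_carton in the frame of tub below 0.06 m), for 0.2 s.
2. the fresh carton stands in the row and the end stop is snug ((angle between filed_1's own y axis and vertical below 0.12 rad or angle between filed_1's own y axis and vertical above 3.02 rad) and z of filed_1 in the frame of rack between 0.115 and 0.132 m and x of filed_1 in the frame of rack between -0.062 and 0.05 m and (angle between filed_2's own y axis and vertical below 0.12 rad or angle between filed_2's own y axis and vertical above 3.02 rad) and z of filed_2 in the frame of rack between 0.115 and 0.132 m and x of filed_2 in the frame of rack between -0.062 and 0.05 m and (angle between filed_3's own y axis and vertical below 0.12 rad or angle between filed_3's own y axis and vertical above 3.02 rad) and z of filed_3 in the frame of rack between 0.115 and 0.132 m and x of filed_3 in the frame of rack between -0.062 and 0.05 m and (angle between fresh_carton's own y axis and vertical below 0.12 rad or angle between fresh_carton's own y axis and vertical above 3.02 rad) and z of fresh_carton in the frame of rack between 0.115 and 0.132 m and x of fresh_carton in the frame of rack between -0.062 and 0.05 m and y of fresh_carton in the frame of rack between 0.115 and 0.215 m and value of joint end_stop above 0.2585 m), for 0.2 s.
At the end, for the whole second after the job is handed in: The empty carton rests in the tub, centre under 60 mm above its underside. All four small cartons stand on the deck on long narrow sides, within 0.12 rad of upright, centres at rack x -62 to +50 mm; the fresh one is in the row; end stop above 0.2585 m (at most about 5 mm slack) (all of step 1 and all of step 2 and linear speed of each of empty_carton, fresh_carton below 0.02 m/s); the robot touches nothing.
It fails at once if the empty carton is lifted (its underside centre more than 45 mm above the deck) instead of slid (z of empty_carton in the frame of rack above 0.135 m).
It fails at once if a filed carton is knocked over (angle between any of filed_1, filed_2, filed_3's own y axis and vertical above 0.6 rad).
It fails at once if a bystander (tape roll, jars, gauze pack, bottle, hex driver) is moved more than 30 mm (distance of any of tape, jar_a, jar_b, gauze, bottle, driver from where it was at the start of the episode above 0.03 m).
It also fails if it takes over 58 s, if anything falls off the work surface, if the arm or the gripper's body presses on something with over 40 N, if the wrist force passes 120 N, or if a joint passes its speed limit or range.

## Working session

There is one attempt and no reset: what is moved stays moved. The work goes in short steps, Python scripts to look and compute and a shell command to move; the robot and the scene stay as the last step left them, time stands still between calls to the robot, and variables do not carry over. Pictures are saved under pics/ and viewed, at most 10 in all, crops included, and the job is handed in when it is done.

```bash
ls; mkdir -p pics
cat > h.py <<'E'
import numpy as np, cv2, json
from scipy.spatial.transform import Rotation as R
from workcell import manip, capture, camera_params, trace
def save(n,im): cv2.imwrite('pics/'+n,im[:,:,::-1])
def ray(cam,px,P=None):
    P=P or camera_params(cam); K=np.array(P['camera_matrix']);T=np.array(P['T'])
    d=T[:3,:3]@np.linalg.inv(K)@[px[0],px[1],1]; return T[:3,3],d/np.linalg.norm(d)
def plane(cam,px,z,P=None):
    o,d=ray(cam,px,P); return o+d*(z-o[2])/d[2]
def proj(cam,p,P=None):
    P=P or camera_params(cam); K=np.array(P['camera_matrix']);T=np.array(P['T'])
    c=T[:3,:3].T@(np.array(p)-T[:3,3]); u=K@c; return u[:2]/u[2]
def tri(rays):
    A=0;b=0
    for o,d in rays:
        M=np.eye(3)-np.outer(d,d);A=A+M;b=b+M@o
    return np.linalg.solve(A,b)
E
python3 - <<'E'
from h import *
np.set_printoptions(precision=1,suppress=True)
s=capture('scene');t=capture('top')
save('s0.png',s);save('t0.png',t)
for c in('scene','top'):
    print(c,np.array(camera_params(c)['T']),np.array(camera_params(c)['camera_matrix'])[0])
    for n in['rack','deck_edge','shelf_edge','stop_face','end_stop','empty_carton','tub','fresh_carton','filed_1','tape','bottle','driver']:
        try:
            print(n,[(np.round(d['conf'],2),np.round(d['position'])) for d in trace(n,c)])
        except Exception as e: print(n,e)
print(manip.state())
E
```

```text
pics
scene [[  -0.3   -0.8    0.5   58.1]
 [  -1.     0.3   -0.1  198.3]
 [  -0.    -0.5   -0.9 1156.9]
 [   0.     0.     0.     1. ]] [363.7   0.  320.5]
rack [(np.float64(0.67), array([323., 184.]))]
deck_edge [(np.float64(0.83), array([321., 186.]))]
shelf_edge [(np.float64(0.9), array([322., 185.]))]
stop_face []
end_stop [(np.float64(0.67), array([356., 190.]))]
empty_carton [(np.float64(0.83), array([321., 199.]))]
tub [(np.float64(0.68), array([337., 260.]))]
fresh_carton [(np.float64(0.7), array([318., 185.])), (np.float64(0.5), array([400., 188.]))]
filed_1 [(np.float64(0.76), array([263., 228.])), (np.float64(0.67), array([275., 227.])), (np.float64(0.65), array([280., 222.]))]
tape [(np.float64(0.86), array([261., 275.]))]
bottle [(np.float64(0.34), array([199., 322.]))]
driver [(np.float64(0.53), array([201., 323.]))]
top [[   0.    -1.     0.1  479.3]
 [  -1.    -0.     0.     9.4]
 [  -0.    -0.1   -1.  1302.8]
 [   0.     0.     0.     1. ]] [375.2   0.  312.1]
rack [(np.float64(0.73), array([316., 192.]))]
deck_edge []
shelf_edge [(np.float64(0.74), array([316., 190.
[... 448 characters left out ...]
0.7), array([259., 212.])), (np.float64(0.57), array([251., 207.])), (np.float64(0.31), array([316., 188.]))]
tape [(np.float64(0.7), array([236., 244.]))]
bottle [(np.float64(0.55), array([444., 179.]))]
driver [(np.float64(0.71), array([177., 270.])), (np.float64(0.18), array([248., 210.]))]
{'clock': 1.3, 'joints': array([-1.3,  0.4,  1.5, -0. ,  1.3, -0.1]), 'dq': array([-0., -0., -0., -0., -0., -0.]), 'joint_torque': array([ -0. , -51.5, -27.1,   0.1,   0. ,  -0. ]), 'tool_pos': array([ 212.3, -561.1,  230.6]), 'tool_rot': array([ 1. ,  0.2, -0. , -0. ]), 'contact_force': array([-0.2, -0.7,  0.1]), 'wrist_torque': array([-0. , -0.1,  0. ]), 'grip_force': 0.0, 'width': 87.46251769663904}
```

Run:
```python
import cv2
a=cv2.imread('pics/t0.png')[130:330,140:480]
cv2.imwrite('pics/t1.png',cv2.resize(a,None,fx=2.35,fy=2.35,interpolation=cv2.INTER_CUBIC))
a=cv2.imread('pics/s0.png')[110:350,170:490]
cv2.imwrite('pics/s1.png',cv2.resize(a,None,fx=2.5,fy=2.5,interpolation=cv2.INTER_CUBIC))
```

```text
(no output)
```

View pics/t1.png

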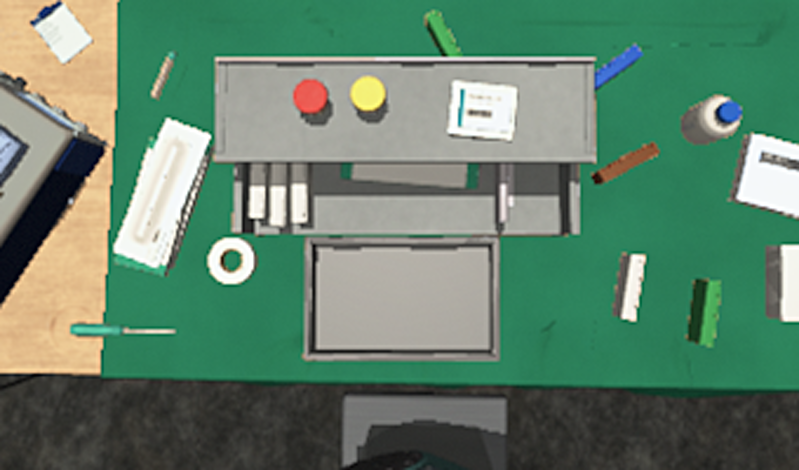

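View pics/s1.png

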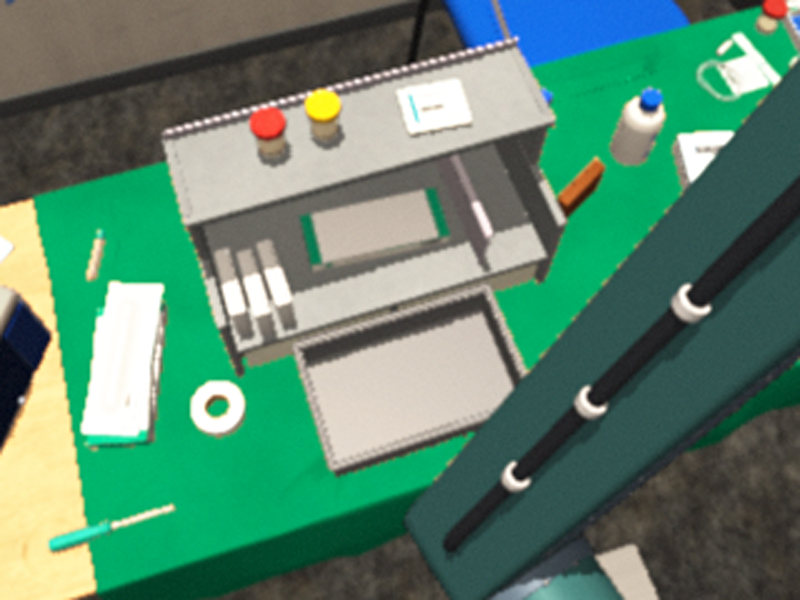

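Run:
```python
from h import *
np.set_printoptions(precision=1,suppress=True)
def c(u,v,z,n): print(n,plane('top',(140+u/2.35,130+v/2.35),z))
for a in [(214,160,284,'shelfFL'),(595,162,284,'shelfFR'),(216,58,284,'shelfBL'),(594,58,284,'BR'),(235,234,90,'deckL'),(578,234,90,'deckR'),(505,232,173,'stop rolled front'),(505,163,173,'stop'),
 (305,239,66,'tubBL'),(498,239,66,'tubBR'),(305,359,66,'tubFL'),(497,357,66,'tubFR'),(625,253,67,'fr back'),(646,253,67,'fr back R'),(620,320,67,'fr fr'),(635,320,67,'frR'),(345,180,110,'ecFL'),(478,188,110,'ecFR'),
 (257,220,157,'f1'),(278,226,157,'f2'),(300,223,157,'f3')]: c(*a)
m=trace('empty_carton','top')[0]['mask']
P=camera_params('top')
for n in['fresh_carton','empty_carton','tub','rack','end_stop']:
  for d in trace(n,'top'):
    cn=max(cv2.findContours(d['mask'].astype('uint8'),0,2)[0],key=cv2.contourArea); print(n,cv2.minAreaRect(cn))
P=camera_params('wrist');print(np.array(P['T']),P['camera_matrix'])
print(R.from_quat(manip.state()['tool_rot']).as_matrix())
```

```text
shelfFL [582.5 253.  284. ]
shelfFR [ 585.8 -189.7  284. ]
shelfBL [703.4 254.9 284. ]
BR [ 708.1 -189.2  284. ]
deckL [500.1 266.8  90. ]
deckR [ 506.8 -204.    90. ]
stop rolled front [506.1 -96.6 173. ]
stop [594.6 -96.2 173. ]
tubBL [494.9 173.1  66. ]
tubBR [498.8 -96.9  66. ]
tubFL [329.3 168.9  66. ]
tubFR [336.6 -96.3  66. ]
fr back [ 481.9 -272.9   67. ]
fr back R [ 482.4 -302.    67. ]
fr fr [ 389.8 -265.3   67. ]
frR [ 390.1 -285.9   67. ]
ecFL [575.1 114.8 110. ]
ecFR [566.6 -65.8 110. ]
f1 [517.5 224.4 157. ]
f2 [510.1 196.7 157. ]
f3 [514.4 168.1 157. ]
fresh_carton ((407.24322509765625, 252.04055786132812), (10.357135772705078, 27.619029998779297), 9.462322235107422)
fresh_carton ((406.0000305175781, 199.5), (6.260990619659424, 30.857736587524414), 63.43495178222656)
fresh_carton ((439.2947998046875, 262.539306640625), (12.092979431152344, 27.291807174682617), 7.594643592834473)
fresh_carton ((402.2651062011719, 158.1644287109375), (5.816546440124512, 23.02042007446289), 55.00797653198242)
empty_carton ((314.5, 204.5), (11.0, 59.0), 90.0)
tub ((311.0, 257.5), (53.0, 84.0), 90.0)
rack ((312.3648986816406, 191.79522705078125), (161.33091735839844, 75.77564239501953), 0.6295985579490662)
end_stop ((354.5, 211.5), (23.0, 7.0), 90.0)
[[   0.4   -0.9   -0.2  278.4]
 [  -0.9   -0.3   -0.1 -536.6]
 [   0.     0.3   -1.   385.7]
 [   0.     0.     0.     1. ]] [[295.4   0.  315.9]
 [  0.  295.4 202.7]
 [  0.    0.    1. ]]
[[ 0.9  0.4 -0. ]
 [ 0.4 -0.9  0. ]
 [ 0.  -0.  -1. ]]
```

```bash
cat >> h.py <<'E'
np.set_printoptions(precision=3,suppress=True)
def lean(deg,yaw=0):
    a=np.radians(deg); z=[np.sin(a),0,-np.cos(a)]; x=[-np.cos(a),0,-np.sin(a)]
    return R.from_euler('z',yaw)*R.from_matrix(np.array([x,np.cross(z,x),z]).T)
def to(p,Rt=None):
    s=manip.state();R0=R.from_quat(s['tool_rot']);Rt=Rt or R0
    print('lin',R0.inv().apply(np.array(p)-s['tool_pos'])/150,'rot',(R0.inv()*Rt).as_rotvec()/np.pi)
E
python3 - <<'E'
from h import *
s=manip.state();Rm=R.from_quat(s['tool_rot']).as_matrix()
print(s['joints'],Rm)
print('heading',np.arctan2(Rm[1,0],Rm[0,0]))
to([340,-330,280],lean(0,np.pi/2+.6)); to([500,0,260],lean(45))
E
```

```text
[-1.324  0.359  1.51  -0.     1.273 -0.115] [[ 0.935  0.354 -0.   ]
 [ 0.354 -0.935  0.   ]
 [ 0.    -0.    -1.   ]]
heading 0.3618054181078462
lin [ 1.341 -1.14  -0.329] rot [-0.     0.     0.424]
lin [ 3.118 -2.82  -0.195] rot [-0.341 -0.062 -0.824]
```

```bash
python3 -m inch '{"delta_rot":[[0,0,-0.06],[0,0,-0.12],[0,0,-0.18],[0,0,-0.24],[0,0,-0.3]],"linear":[[0.3,-0.25,-0.1],[0.6,-0.5,-0.2],[0.9,-0.75,-0.3],[1,-0.9,-0.35],[1,-1,-0.35]],"jaw":[1,1,1,1,1]}'
python3 - <<'E'
from h import *
s=manip.state();print(s['tool_pos'],s['joints'])
to([430,-150,300],lean(20,-.5)); to([500,0,260],lean(45))
E
```

```text
clock: 2.22
tool_pos: [300.5, -366.5, 284.1]
tool_rot: [0.794, 0.608, 0.0, 0.001]
contact_force: [-0.6, -1.1, -0.2]
width: 87.8
grip_force: 0.0
[ 300.512 -366.454  284.055] [-1.03   0.124  1.695  0.     1.32  -0.767]
lin [ 1.618  0.458 -0.107] rot [-0.074 -0.094 -0.42 ]
lin [2.705 0.649 0.159] rot [-0.228 -0.174 -0.55 ]
```

```bash
python3 -m inch '{"delta_rot":[[-0.02,-0.02,-0.05],[-0.04,-0.03,-0.1],[-0.06,-0.05,-0.16],[-0.08,-0.065,-0.21],[-0.1,-0.08,-0.26]],"linear":[[0.2,0.05,-0.05],[0.4,0.1,-0.1],[0.6,0.15,-0.15],[0.8,0.2,-0.2],[1,0.24,-0.2]],"jaw":[1,1,1,1,1]}'
python3 - <<'E'
from h import *
s=manip.state();print(s['tool_pos'],s['joints'])
to([500,0,260],lean(45))
E
```

```text
clock: 2.85
tool_pos: [375.2, -232.1, 314.2]
tool_rot: [0.474, 0.858, -0.005, 0.196]
contact_force: [0.4, -0.4, 0.4]
width: 87.7
grip_force: 0.0
[ 375.24  -232.091  314.228] [-0.799 -0.175  1.98   0.125  0.958 -1.414]
lin [0.985 1.467 0.308] rot [-0.124 -0.098 -0.29 ]
```

```bash
python3 -m inch '{"delta_rot":[[-0.025,-0.02,-0.05],[-0.05,-0.04,-0.1],[-0.075,-0.06,-0.16],[-0.1,-0.08,-0.22],[-0.12,-0.095,-0.27]],"linear":[[0.15,0.2,0.05],[0.3,0.4,0.1],[0.45,0.6,0.15],[0.6,0.8,0.2],[0.7,1,0.2]],"jaw":[1,1,1,1,1]}'
python3 - <<'E'
from h import *
s=manip.state();print(s['tool_pos'],s['joints'])
im=capture('wrist');save('w1.png',im)
P=camera_params('wrist')
for n in['end_stop','empty_carton','filed_1','fresh_carton','tub','deck_edge','stop_face','rack']:
    print(n,[(np.round(d['conf'],2),np.round(d['position'])) for d in trace(n,'wrist')])
to([530,20,260],lean(45))
np.save('w1.npy',np.array(P['T']))
E
```

```text
clock: 3.48
tool_pos: [454.9, -74.3, 276.2]
tool_rot: [0.079, 0.927, 0.004, 0.366]
contact_force: [0.8, -0.3, -0.6]
width: 88.1
grip_force: 0.0
[454.907 -74.306 276.171] [-0.607 -0.198  2.3    0.806  0.503 -2.623]
end_stop [(np.float64(0.64), array([310., 194.]))]
empty_carton [(np.float64(0.97), array([402., 158.])), (np.float64(0.55), array([402., 188.]))]
filed_1 [(np.float64(0.95), array([619., 137.])), (np.float64(0.59), array([552., 123.]))]
fresh_carton [(np.float64(0.93), array([ 7., 55.])), (np.float64(0.85), array([182., 160.])), (np.float64(0.79), array([89., 44.]))]
tub [(np.float64(0.71), array([392.,  32.])), (np.float64(0.38), array([398., 189.]))]
deck_edge [(np.float64(0.68), array([396., 187.]))]
stop_face [(np.float64(0.56), array([309., 198.])), (np.float64(0.19), array([401., 161.]))]
rack [(np.float64(0.89), array([404., 188.]))]
lin [-0.179  0.701  0.388] rot [-0.018 -0.011 -0.049]
```

View pics/w1.png

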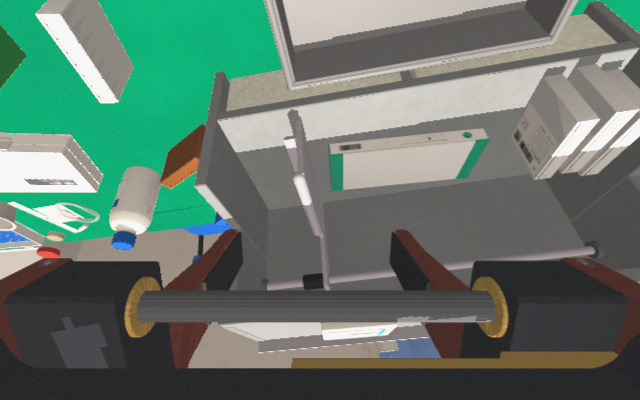

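```bash
python3 -m inch '{"delta_rot":[[0,0,-0.015],[-0.01,0,-0.03],[-0.018,-0.01,-0.05],[-0.018,-0.01,-0.05]],"linear":[[0,0.2,0.2],[-0.05,0.4,0.35],[-0.1,0.6,0.5],[-0.13,0.7,0.56]],"jaw":[1,1,1,1]}'
python3 - <<'E'
from h import *
s=manip.state();print(s['tool_pos'],s['joints'])
P=camera_params('wrist');P1=dict(P);P1['T']=np.load('w1.npy')
for px,z in [((218,118),90),((640,40),90),((330,150),90),((487,136),110),((330,143),110),((477,180),110),((340,190),110),((223,75),175),((590,3),175),((539,78),157),((575,68),157),((610,68),157),((278,88),66),((578,0),66),((118,103),0),((132,65),67),((70,10),67)]:
    print(px,z,plane('wrist',px,z,P1))
print(to([560,20,240],lean(45)))
im=capture('wrist');save('w2.png',im);P=camera_params('wrist');np.save('w2.npy',np.array(P['T']))
for n in ['empty_carton','filed_1','end_stop','tub','deck_edge','fresh_carton']:
    for d in trace(n,'wrist')[:4]:
        cn=max(cv2.findContours(d['mask'].astype('uint8'),0,2)[0],key=cv2.contourArea)
        print(n,d['conf'],cv2.approxPolyDP(cn,3,True)[:,0].tolist()[:10])
E
```

```text
clock: 4.42
tool_pos: [540.7, 14.3, 239.6]
tool_rot: [-0.005, 0.925, 0.009, 0.379]
contact_force: [-0.4, 0.4, -0.6]
width: 87.9
grip_force: 0.0
[540.682  14.255 239.571] [-0.225  0.033  2.263  1.133  0.195 -2.861]
(218, 118) 90 [ 505.16  -174.002   90.   ]
(640, 40) 90 [488.693 233.721  90.   ]
(330, 150) 90 [579.376 -60.013  90.   ]
(487, 136) 110 [569.419 119.369 110.   ]
(330, 143) 110 [545.537 -58.638 110.   ]
(477, 180) 110 [659.065 136.857 110.   ]
(340, 190) 110 [641.391 -53.441 110.   ]
(223, 75) 175 [ 403.779 -117.379  175.   ]
(590, 3) 175 [396.573  90.087 175.   ]
(539, 78) 157 [457.33  101.169 157.   ]
(575, 68) 157 [453.107 123.901 157.   ]
(610, 68) 157 [457.768 150.639 157.   ]
(278, 88) 66 [ 497.459 -106.634   66.   ]
(578, 0) 66 [456.273 173.397  66.   ]
(118, 103) 0 [ 530.076 -335.301    0.   ]
(132, 65) 67 [ 446.954 -237.924   67.   ]
(70, 10) 67 [ 394.613 -255.334   67.   ]
lin [-0.094  0.036  0.089] rot [ 0.006 -0.003  0.001]
None
empty_carton 0.81 [[224, 117], [237, 172], [405, 178], [431, 133], [428, 117], [228, 106]]
filed_1 0.92 [[571, 49], [548, 48], [537, 64], [566, 117], [508, 179], [511, 187], [532, 185], [616, 110]]
filed_1 0.88 [[595, 62], [583, 64], [617, 111], [530, 188], [532, 191], [551, 192], [639, 125], [639, 116]]
filed_1 0.64 [[527, 54], [506, 57], [461, 135], [478, 189], [498, 188], [566, 115]]
end_stop 0.57 [[170, 59], [150, 112], [135, 138], [199, 223], [211, 229], [210, 244], [226, 227], [232, 186], [177, 59]]
tub 0.64 [[159, 0], [165, 13], [521, 14], [532, 1]]
deck_edge 0.71 [[0, 67], [0, 158], [67, 204], [45, 258], [155, 260], [164, 285], [205, 252], [224, 230], [233, 228], [241, 234]]
fresh_carton 0.74 [[224, 116], [237, 172], [404, 178], [432, 133], [428, 117], [254, 106], [227, 106]]
```

View pics/w2.png

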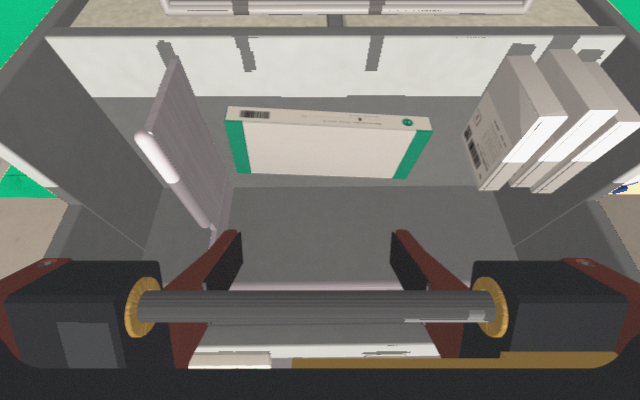

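```bash
cat > fk.py <<'E'
from h import *
from scipy.optimize import least_squares
D=[([-1.324,.359,1.51,0,1.2725,-.115],[212.358,-561.13,230.62],[1,.181,0,0]),
([-1.03,.124,1.695,0,1.32,-.767],[300.512,-366.454,284.055],[.794,.608,0,.001]),
([-.799,-.175,1.98,.125,.958,-1.414],[375.24,-232.091,314.228],[.474,.858,-.005,.196]),
([-.607,-.198,2.3,.806,.503,-2.623],[454.907,-74.306,276.171],[.079,.927,.004,.366]),
([-.225,.033,2.263,1.133,.195,-2.861],[540.682,14.255,239.571],[-.005,.925,.009,.379])]
D[0][2][:]=R.from_matrix([[.935,.354,0],[.354,-.935,0],[0,0,-1]]).as_quat()
def fk(q,p):
    a1,d,h,L2,L3,e,Lt=p[:7]
    E=lambda a,t:R.from_euler(a,t)
    r3=E('z',q[0])*E('y',q[1]);r4=r3*E('y',q[2]);r6=r4*E('z',q[3])*E('y',q[4])*E('z',q[5])*E('z',np.pi/2)
    pos=E('z',q[0]).apply([a1,d,h])+r3.apply([0,0,L2])+r4.apply([e,0,L3])+r6.apply([0,0,Lt])
    return pos,r6
def res(p):
    return np.concatenate([fk(q,p)[0]-np.array(t) for q,t,_ in D])
f=least_squares(lambda p:np.r_[res(p),1e-3*(p-[0,69,300,400,400,0,200])],[0,69,300,400,400,0,200]);PAR=f.x
LO=np.array([-2.97,-1.01,.21,-.96,.2,-2.98]);HI=np.array([2.97,2.36,2.38,4.11,2.71,2.98])
def ik(p,Rt,seeds=None):
    best=None
    for q0 in (seeds or [[0,.3,1.9,0,.4,-1.5],[-.3,.3,1.9,1,.4,-2.6],[.2,.3,2,-.7,.4,-1],[.3,.3,2.1,3,.4,1.5],[0,.3,2.2,2,.4,0]]):
        g=lambda q:(lambda a:np.r_[(a[0]-p)/100,(a[1].inv()*Rt).as_rotvec()])(fk(q,PAR))
        s=least_squares(g,np.clip(q0,LO+.001,HI-.001),bounds=(LO,HI))
        if best is None or s.cost<best.cost: best=s
    return best.x,np.sqrt(2*best.cost)
E
python3 - <<'E'
from fk import *
print('par',PAR,'res',res(PAR))
for q,t,r in D: print((fk(q,PAR)[1].inv()*R.from_quat(r)).magnitude())
for n,p,l in [('push',[655,25,105],45),('push',[655,25,105],50),('push',[655,25,105],55),('pushend',[490,25,105],45),('pushmid',[560,25,105],45),('pick',[436,-283,45],45),('pick',[436,-283,45],30),('place',[545,127,130],45),('stop',[540,140,155],45),('stop0',[540,-125,155],45),('stop',[540,140,155],30)]:
    print(n,l,*ik(p,lean(l)))
P=camera_params('wrist');P2=dict(P);P2['T']=np.load('w2.npy');print(P2['T'])
for n,px,z in [('deckL',(47,37),90),('deckR',(600,35),90),('fbL',(228,106),90),('fbR',(428,117),90),('ftL',(224,117),110),('ftR',(431,133),110),('btL',(237,172),110),('btR',(405,178),110),('stop roll',(140,135),173),('stoproll in',(178,58),173),
 ('f3 top',(527,54),157),('f3',(506,57),157),('f2',(571,49),157),('f1',(583,64),157)]: print(n,plane('w',px,z,P2))
E
```

```text
par [ -0.427  68.881 267.288 610.044 433.9   111.856 373.319] res [-0.005  0.184  0.101  0.05  -0.259  0.254 -0.097 -0.041 -0.275  0.057
  0.298 -0.123  0.063 -0.148  0.044]
0.0001638893781837864
0.0010243446351132805
0.0013637632070701692
0.0018556892822743038
0.0010669124671790963
push 45 [-0.113  0.489  2.176  2.882  0.316  1.738] 9.414929262965849e-15
push 50 [-0.12   0.541  2.237  2.954  0.513  1.657] 8.979793494280499e-15
push 55 [-0.127  0.61   2.292  2.985  0.723  1.616] 2.7903480685013856e-15
pushend 45 [-0.204  0.298  2.38   2.292  0.2    2.239] 0.18546335153681293
pushmid 45 [-0.148  0.445  2.38   2.911  0.468  1.672] 0.006841835727230581
pick 45 [-1.234  0.644  2.339  1.747  0.745  1.792] 2.1276102704232253e-15
pick 30 [-1.032  0.483  2.209  1.243  0.471  2.539] 2.5251743856495354e-15
place 45 [0.199 0.374 2.34  3.535 0.374 1.344] 3.621165613036259e-16
stop 45 [0.245 0.3   2.314 3.769 0.296 1.139] 2.760529943636187e-14
stop0 45 [-0.655  0.294  2.327  1.876  0.468  2.305] 1.9331967382242413e-13
stop 30 [ 0.195  0.233  2.109 -0.334  0.3   -1.082] 1.0298948925993632e-14
[[ -0.017   0.505   0.863 383.558]
 [  1.     -0.001   0.021  10.585]
 [  0.012   0.863  -0.505 301.264]
 [  0.      0.      0.      1.   ]]
deckL [ 509.412 -177.259   90.   ]
deckR [503.75  221.671  90.   ]
fbL [571.309 -63.245  90.   ]
fbR [583.297 123.26   90.   ]
ftL [565.498 -62.496 110.   ]
ftR [583.809 122.124 110.   ]
btL [644.423 -68.2   110.   ]
btR [655.521 118.089 110.   ]
stop roll [520.5   -93.238 173.   ]
stoproll in [469.294 -50.645 173.   ]
f3 top [475.969 124.589 157.   ]
f3 [477.758 114.462 157.   ]
f2 [473.007 145.793 157.   ]
f1 [481.411 158.951 157.   ]
```

```bash
cat >> fk.py <<'E'
def up(deg,yaw=0): return lean(deg,yaw)*R.from_euler('z',np.pi)
def all_ik(p,Rt):
    out=[]
    for j4 in (-.7,0,1,1.6,2.3,3,3.8):
        for j6 in (-2,0,2):
            q,e=ik(p,Rt,[[-.1,.4,2.1,j4,.4,j6]])
            if e<2e-3 and not any(np.abs(q-o).max()<.05 for o in out): out.append(q)
    return out
E
python3 - <<'E'
from fk import *
for nm,f in(('down',lean),('up',up)):
  for x,z,l in [(655,106,45),(655,106,50),(600,106,45),(570,106,40),(570,106,30),(545,106,40),(545,106,30),(530,106,30),(530,106,20),(500,106,15)]:
    print(nm,x,l,*[q.round(2) for q in all_ik(np.array([x,35,z]),f(l))])
E
```

```text
down 655 45 [-0.09  0.49  2.17  2.94  0.31  1.7 ]
down 655 50 [-0.09  0.54  2.23  3.    0.51  1.64]
down 600 45 [-0.1   0.46  2.29  2.96  0.4   1.67]
down 570 40 [-0.1   0.39  2.29  2.87  0.25  1.76]
down 570 30
down 545 40 [-0.11  0.38  2.34  2.88  0.29  1.73]
down 545 30
down 530 30
down 530 20 [-0.08  0.3   2.08  0.07  0.41 -1.72]
down 500 15 [-0.08  0.29  2.07  0.04  0.52 -1.69]
up 655 45 [-0.09  0.49  2.17  2.94  0.31 -1.44]
up 655 50 [-0.09  0.54  2.23  3.    0.51 -1.5 ]
up 600 45 [-0.1   0.46  2.29  2.96  0.4  -1.47]
up 570 40 [-0.1   0.39  2.29  2.87  0.25 -1.38]
up 570 30
up 545 40 [-0.11  0.38  2.34  2.88  0.29 -1.41]
up 545 30
up 530 30
up 530 20 [-0.08  0.3   2.08  0.07  0.41  1.42]
up 500 15 [-0.08  0.29  2.07  0.04  0.52  1.45]
```

```bash
for i in 1 2 3; do python3 -m inch '{"delta_rot":[[0,0,0.059],[0,0,0.118],[0,0,0.177],[0,0,0.236],[0,0,0.295]],"linear":[[0,0,0],[0,0,0],[0,0,0],[0,0,0],[0,0,0]],"jaw":[1,1,1,1,1]}' | grep -v width; done; python3 -m inch '{"delta_rot":[[0,0,0.058],[0,0,0.115]],"linear":[[0,0,0],[0,0,0]],"jaw":[1,1]}'
python3 - <<'E'
from fk import *
s=manip.state();print(s['joints'])
to([540,20,240],up(52))
for q in all_ik(np.array([540,20,240]),up(52)):print(q)
E
```

```text
clock: 5.4
tool_pos: [539.9, 12.8, 240.7]
tool_rot: [0.412, 0.828, 0.178, 0.336]
contact_force: [0.3, -0.4, -0.3]
grip_force: 0.0
clock: 6.02
tool_pos: [539.8, 12.8, 240.7]
tool_rot: [0.739, 0.557, 0.309, 0.221]
contact_force: [-0.3, 1.1, 0.2]
grip_force: 0.0
clock: 6.65
tool_pos: [539.9, 12.8, 240.7]
tool_rot: [0.91, 0.168, 0.375, 0.06]
contact_force: [0.1, -0.5, -0.6]
grip_force: 0.0
clock: 6.9
tool_pos: [539.9, 12.8, 240.7]
tool_rot: [0.925, 0.002, 0.38, -0.009]
contact_force: [0.7, 0.5, 0.7]
width: 88.0
grip_force: 0.0
[-0.228  0.03   2.264  1.128  0.196  0.289]
lin [-0.003 -0.048  0.005] rot [-0.006  0.041 -0.001]
[-0.202  0.077  2.374  2.479  0.26  -1.051]
```

```bash
python3 -m inch '{"delta_rot":[[0,0.01,0],[0,0.02,0],[0,0.03,0],[-0.005,0.041,0],[-0.005,0.041,0]],"linear":[[0,0,0],[0,-0.05,0],[0,-0.1,0],[0,-0.12,0.05],[0,-0.12,0.05]],"jaw":[1,1,1,1,1]}';  for i in 1 2 3; do python3 -m inch '{"delta_rot":[[0,0,0.059],[0,0,0.118],[0,0,0.177],[0,0,0.236],[0,0,0.295]],"linear":[[0,0,0],[0,0,0],[0,0,0],[0,0,0],[0,0,0]],"jaw":[1,1,1,1,1]}' | grep -v width; done; python3 -m inch '{"delta_rot":[[0,0,0.058],[0,0,0.115]],"linear":[[0,0,0],[0,0,0]],"jaw":[1,1]}'
python3 - <<'E'
from fk import *
s=manip.state();print(s['tool_pos'],s['joints'])
im=capture('wrist');save('w3.png',im);np.save('w3.npy',np.array(camera_params('wrist')['T']))
for n in ['empty_carton','filed_1','end_stop']:
    for d in trace(n,'wrist')[:4]:
        cn=max(cv2.findContours(d['mask'].astype('uint8'),0,2)[0],key=cv2.contourArea)
        print(n,d['conf'],cv2.approxPolyDP(cn,3,True)[:,0].tolist()[:10])
to([660,25,150],lean(48))
for q in all_ik(np.array([660,25,150]),lean(48)):print(q)
E
```

```text
clock: 7.52
tool_pos: [545.0, 33.5, 237.5]
tool_rot: [0.9, 0.004, 0.435, -0.008]
contact_force: [-0.3, 0.2, -0.5]
width: 88.0
grip_force: 0.0
clock: 8.15
tool_pos: [545.0, 33.6, 237.4]
tool_rot: [0.806, -0.401, 0.385, -0.203]
contact_force: [-0.3, -0.4, -1.0]
grip_force: 0.0
clock: 8.78
tool_pos: [544.9, 33.6, 237.3]
tool_rot: [-0.542, 0.719, -0.254, 0.353]
contact_force: [0.1, 0.8, 0.4]
grip_force: 0.0
clock: 9.4
tool_pos: [544.9, 33.6, 237.4]
tool_rot: [-0.163, 0.886, -0.069, 0.429]
contact_force: [-0.1, 0.5, 0.5]
grip_force: 0.0
clock: 9.65
tool_pos: [544.9, 33.7, 237.3]
tool_rot: [-0.001, 0.901, 0.009, 0.435]
contact_force: [0.2, -0.2, 0.6]
width: 87.7
grip_force: 0.0
[544.945  33.664 237.349] [-0.168  0.09   2.361  2.494  0.249  2.104]
empty_carton 0.93 [[193, 101], [211, 150], [225, 155], [389, 159], [417, 114], [414, 97], [204, 85], [196, 86]]
filed_1 0.78 [[599, 36], [582, 39], [613, 97], [519, 170], [519, 177], [542, 176], [639, 111], [639, 102]]
filed_1 0.65 [[570, 21], [546, 22], [532, 40], [557, 104], [495, 164], [497, 171], [519, 170], [612, 98]]
filed_1 0.56 [[524, 29], [497, 32], [450, 115], [465, 175], [484, 173], [556, 103]]
filed_1 0.51 [[126, 36], [97, 115], [86, 129], [94, 141], [176, 212], [190, 216], [184, 259], [160, 264], [161, 280], [168, 282]]
end_stop 0.75 [[126, 37], [97, 117], [86, 125], [86, 131], [174, 210], [190, 214], [184, 261], [161, 265], [162, 279], [169, 281]]
lin [-0.021 -0.077  0.96 ] rot [0.006 0.02  0.002]
[-0.115  0.409  2.174  2.836  0.289  1.787]
```

View pics/w3.png

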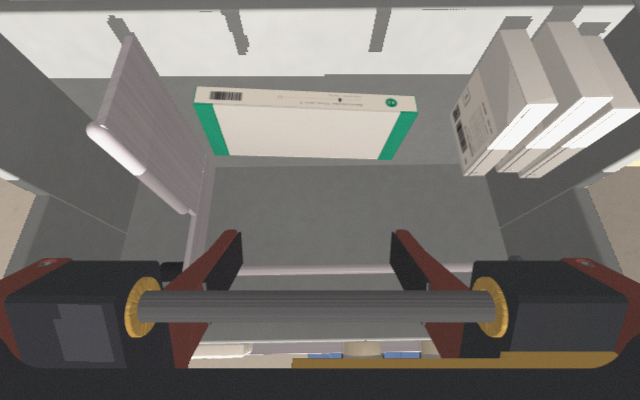

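Run:
```python
from fk import *
P=[None]
for i in(1,2,3):
    p=dict(camera_params('wrist'));p['T']=np.load(f'w{i}.npy');P.append(p)
for n,a in [('btL',[(340,190),(237,172),(212,157)]),('btR',[(477,180),(405,178),(389,159)]),('ftL',[(330,156),(224,117),(193,101)]),('ftR',[(487,137),(431,133),(417,114)]),('f3 topfront',[(539,78),(527,54),(524,29)])]:
    print(n,tri([ray('w',px,P[i+1]) for i,px in enumerate(a)]), plane('w',a[2],110,P[3]))
for n,px,z in [('backpanel L',(218,165),90),('backpanel R',(484,165),90),('deck edge L',(30,10),90),('deck edge R',(600,7),90),('fbL',(196,86),90),('fbR',(414,97),90),('stop roll in far',(197,212),173),('stop roll top-front',(90,128),173),('f3 bottom back',(465,175),90),('f3 top front L',(497,32),157),('f3 top back L ',(557,103),157),('f3 bot front',(450,115),90)]: print(n,plane('w',px,z,P[3]))
```

```text
btL [599.312 -54.275 140.187] [645.222 -72.183 110.   ]
btR [575.421  90.022 162.716] [654.014 115.627 110.   ]
ftL [561.968 -60.657 113.214] [563.295 -61.379 110.   ]
ftR [586.452 125.961 103.453] [581.783 122.79  110.   ]
f3 topfront [530.232 185.553  73.483] [504.293 164.391 110.   ]
backpanel L [694.894 -82.865  90.   ]
backpanel R [704.046 250.897  90.   ]
deck edge L [ 503.632 -143.989   90.   ]
deck edge R [504.129 220.107  90.   ]
fbL [567.663 -63.41   90.   ]
fbR [583.073 123.665  90.   ]
stop roll in far [642.011 -77.873 173.   ]
stop roll top-front [514.873 -91.079 173.   ]
f3 bottom back [729.97  238.847  90.   ]
f3 top front L [471.025 115.916 157.   ]
f3 top back L  [517.228 178.575 157.   ]
f3 bot front [607.707 166.367  90.   ]
```

Run:
```python
from fk import *
for p,l in [((600,27,150),52),((640,27,132),52),((677,27,128),52),((677,27,110),52)]:
    print(p);to(p,lean(l,.01));print(*ik(np.array(p),lean(l,.01),[manip.state()['joints']]))
```

```text
(600, 27, 150)
lin [ 0.228 -0.057  0.647] rot [ 0.003 -0.003 -0.001]
[-0.148  0.418  2.355  2.901  0.546  1.68 ] 2.685576727971492e-15
(640, 27, 132)
lin [ 0.156 -0.062  0.931] rot [ 0.003 -0.003 -0.001]
[-0.131  0.487  2.28   2.924  0.538  1.671] 1.1771432121729703e-09
(677, 27, 128)
lin [ 0.023 -0.067  1.141] rot [ 0.003 -0.003 -0.001]
[-0.118  0.512  2.2    2.924  0.485  1.685] 6.724326303359467e-11
(677, 27, 110)
lin [ 0.117 -0.068  1.215] rot [ 0.003 -0.003 -0.001]
[-0.118  0.559  2.209  2.944  0.538  1.662] 1.036064122497895e-14
```

```bash
python3 -m inch '{"delta_rot":[[0.003,-0.003,0],[0.003,-0.003,0],[0.003,-0.003,0],[0.003,-0.003,0],[0.003,-0.003,0]],"linear":[[0.11,-0.03,0.32],[0.228,-0.057,0.647],[0.156,-0.062,0.85],[0.156,-0.062,0.93],[0.156,-0.062,0.93]],"jaw":[1,1,1,1,1]}'
python3 - <<'E'
from fk import *
to((677,27,127),lean(52,.01));to((677,27,110),lean(52,.01));print(manip.state()['joints'])
im=capture('wrist');save('w4.png',im)
E
```

```text
clock: 10.48
tool_pos: [640.0, 27.8, 132.0]
tool_rot: [-0.003, 0.898, 0.004, 0.439]
contact_force: [-0.4, 0.7, 1.3]
width: 87.6
grip_force: 0.0
lin [-0.125 -0.007  0.215] rot [ 0.001  0.    -0.001]
lin [-0.036 -0.008  0.284] rot [ 0.001  0.    -0.001]
[-0.13   0.488  2.282  2.923  0.543  1.676]
```

View pics/w4.png

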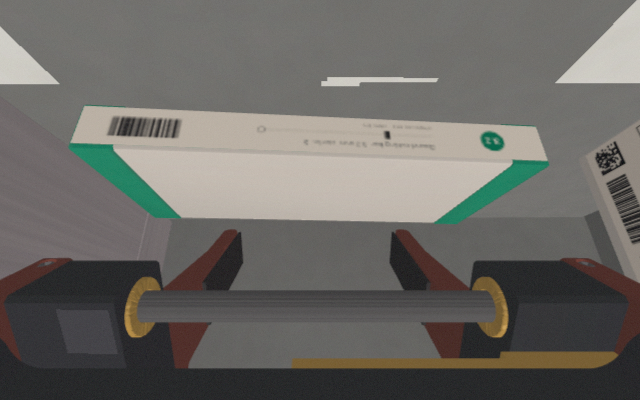

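```bash
python3 -m inch '{"delta_rot":[[0,0,0],[0,0,0],[0,0,0],[0,0,0],[0,0,0]],"linear":[[-0.1,0,0.15],[-0.125,-0.005,0.215],[-0.08,-0.007,0.25],[-0.036,-0.008,0.284],[-0.036,-0.008,0.284]],"jaw":[1,1,1,1,1]}'
python3 - <<'E'
from fk import *
q=manip.state()['joints']
for p,l in [((655,27,108),50),((630,27,106),47),((600,27,105),45),((570,27,105),43),((545,27,105),41),((530,27,105),40),((520,27,108),40)]:
    to(p,lean(l,.01));q,e=ik(np.array(p),lean(l,.01),[q]);print(q,e)
E
```

```text
clock: 11.15
tool_pos: [675.4, 27.1, 108.2]
tool_rot: [-0.002, 0.899, 0.004, 0.437]
contact_force: [-0.2, 0.5, 0.5]
width: 87.5
grip_force: 0.0
lin [ 0.085  0.001 -0.106] rot [ 0.001  0.01  -0.002]
[-0.122  0.533  2.236  2.932  0.505  1.67 ] 5.932853833161423e-11
lin [ 0.198  0.002 -0.229] rot [ 0.001  0.027 -0.002]
[-0.126  0.494  2.256  2.904  0.435  1.694] 1.3992218242760007e-09
lin [ 0.327  0.003 -0.382] rot [ 0.001  0.038 -0.002]
[-0.134  0.462  2.297  2.885  0.41   1.705] 6.286468898935997e-14
lin [ 0.45   0.005 -0.539] rot [ 0.001  0.049 -0.002]
[-0.142  0.427  2.336  2.859  0.38   1.723] 1.3459822004316644e-09
lin [ 0.553  0.006 -0.67 ] rot [ 0.001  0.06  -0.002]
[-0.149  0.393  2.362  2.823  0.339  1.752] 2.2176496075187545e-09
lin [ 0.615  0.007 -0.749] rot [ 0.001  0.066 -0.002]
[-0.154  0.374  2.38   2.802  0.321  1.768] 0.0003593150081953935
lin [ 0.64   0.008 -0.814] rot [ 0.001  0.066 -0.002]
[-0.154  0.346  2.38   2.76   0.274  1.811] 0.02153283400292284
```

```bash
python3 -m inch '{"delta_rot":[[0,0.01,0],[0,0.018,0],[0,0.027,0],[0,0.032,0],[0,0.038,0]],"linear":[[0.085,0,-0.106],[0.14,0,-0.165],[0.198,0,-0.229],[0.26,0,-0.305],[0.327,0.003,-0.382]],"jaw":[1,1,1,1,1]}'
python3 - <<'E'
from fk import *
save('w5.png',capture('wrist'))
for p,l in [((570,27,105),43),((545,27,105),41),((530,27,106),40)]: to(p,lean(l,.01))
E
```

```text
clock: 11.78
tool_pos: [601.4, 26.8, 107.4]
tool_rot: [-0.003, 0.923, 0.004, 0.385]
contact_force: [2.6, 0.1, 3.4]
width: 88.0
grip_force: 2.2
lin [ 0.152  0.001 -0.131] rot [ 0.001  0.012 -0.002]
lin [ 0.269  0.003 -0.249] rot [ 0.001  0.023 -0.002]
lin [ 0.335  0.004 -0.325] rot [ 0.001  0.029 -0.002]
```

View pics/w5.png

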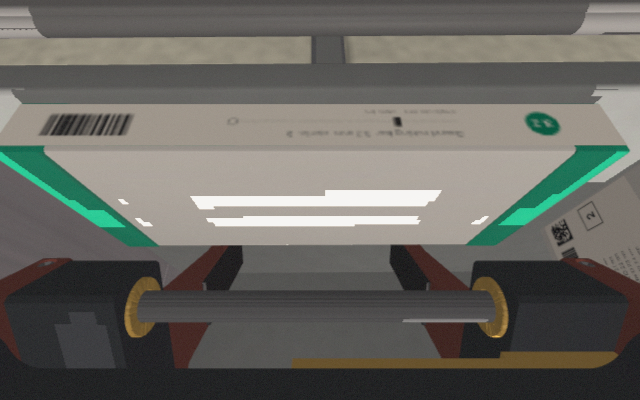

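Carton is squared up against both fingers and sliding; front edge is near the deck edge (row ~100). Continue over the edge, a bit quicker.

```bash
python3 -m inch '{"delta_rot":[[0,0.012,0],[0,0.023,0],[0,0.029,0],[0,0.029,0],[0,0.029,0]],"linear":[[0.152,0,-0.131],[0.269,0.003,-0.249],[0.335,0.004,-0.325],[0.335,0.004,-0.325],[0.335,0.004,-0.325]],"jaw":[1,1,1,1,1]}'
python3 - <<'E'
from fk import *
save('w6.png',capture('wrist'))
t=capture('top')
save('t6.png',t)
for c in('wrist','top'):
  for n in('empty_carton','tub'):
    for d in trace(n,c)[:2]:
        cn=max(cv2.findContours(d['mask'].astype('uint8'),0,2)[0],key=cv2.contourArea)
        print(c,n,d['conf'],cv2.boundingRect(cn))
a=cv2.resize(t[150:310,220:460],(720,480));save('c6.png',a)
E
```

```text
clock: 12.45
tool_pos: [531.2, 27.0, 104.8]
tool_rot: [-0.003, 0.94, 0.004, 0.341]
contact_force: [0.9, -0.1, -0.1]
width: 87.7
grip_force: 0.0
wrist empty_carton 0.56 (52, 34, 498, 116)
wrist tub 0.68 (0, 0, 640, 168)
top empty_carton 0.69 (247, 200, 9, 24)
top tub 0.67 (270, 231, 31, 53)
```

View pics/w6.png

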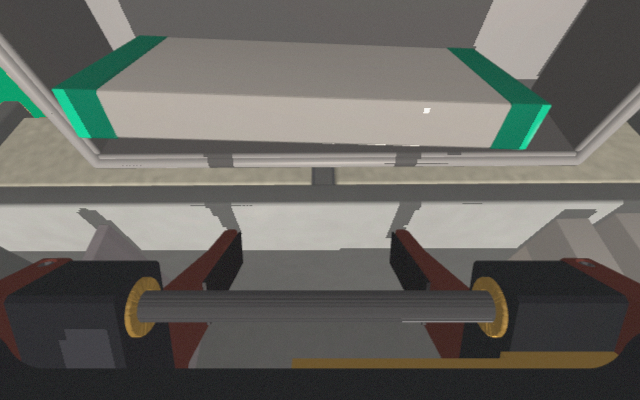

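Run:
```python
from fk import *
for u,v in [(690,283),(688,345),(720,283),(715,346)]: print('green',plane('top',(140+u/2.35,130+v/2.35),67))
s=manip.state();q=s['joints'];print(q)
for p,l,y in [((531,10,190),41,0),((520,-130,200),43,0),((480,-230,190),45,-.1),((440,-283,150),45,-.13),((444,-283,36),45,-.13),((540,-200,200),45,0),((545,0,200),45,0),((550,118,180),45,0.01),((570,118,126),45,.01)]:
    q,e=ik(np.array(p),lean(l,y),[q]);print(p,q,e)
to((531,10,190),lean(41));to((520,-100,200),lean(43))
```

```text
green [ 441.941 -362.034   67.   ]
green [ 357.346 -358.009   67.   ]
green [ 442.574 -403.229   67.   ]
green [ 356.608 -394.829   67.   ]
[-0.157  0.376  2.376  2.785  0.318  1.788]
(531, 10, 190) [-0.255  0.13   2.305  1.539  0.2    2.98 ] 0.03416691351685971
(520, -130, 200) [-0.691  0.137  2.278  1.36   0.46   2.832] 2.9773101547842267e-15
(480, -230, 190) [-0.986  0.19   2.298  1.434  0.586  2.591] 6.058326890376076e-10
(440, -283, 150) [-1.176  0.312  2.326  1.52   0.66   2.321] 1.214699456832045e-11
(444, -283, 36) [-1.164  0.671  2.38   2.003  0.734  1.702] 0.01755341656829889
(540, -200, 200) [-0.831  0.216  2.202  1.361  0.563  2.729] 8.072205548481436e-15
(545, 0, 200) [-0.251  0.142  2.319  2.035  0.2    2.49 ] 0.002600751543135611
(550, 118, 180) [0.161 0.232 2.293 3.724 0.2   1.105] 0.005897125162794822
(570, 118, 126) [0.148 0.396 2.303 3.428 0.352 1.399] 6.619004555304787e-14
lin [-0.36 -0.11 -0.44] rot [ 0.003 -0.006  0.001]
lin [-0.344 -0.843 -0.545] rot [ 0.003 -0.017  0.001]
```

Run:
```python
from fk import *
for l in (32,36,40,43):
  print(l)
  for p,y in [((440,-283,150),-.13),((443,-283,42),-.13),((530,-100,230),0),((540,60,230),0),((550,118,180),0.01),((568,118,128),.01),((568,118,170),.01),((540,140,155),.01),((540,-125,155),.01)]:
    print(p,*[q.round(2) for q in all_ik(np.array(p),lean(l,y))])
```

```text
32
(440, -283, 150)
(443, -283, 42) [-1.    0.5   2.26  1.57  0.42  2.35]
(530, -100, 230) [-0.49  0.06  2.08  0.5   0.55 -2.43]
(540, 60, 230) [-0.03  0.06  2.08  0.03  0.44 -1.62]
(550, 118, 180) [ 0.13  0.19  2.11 -0.22  0.3  -1.26]
(568, 118, 128)
(568, 118, 170) [ 0.13  0.23  2.08 -0.22  0.28 -1.26]
(540, 140, 155) [ 0.2   0.23  2.14 -0.42  0.24 -1.  ]
(540, -125, 155) [-0.55  0.23  2.15  0.81  0.4  -2.83]
36
(440, -283, 150) [-1.06  0.24  2.22  1.11  0.55  2.85]
(443, -283, 42) [-1.05  0.54  2.3   1.78  0.5   2.09]
(530, -100, 230) [-0.52  0.05  2.14  0.69  0.48 -2.64]
(540, 60, 230) [-0.03  0.05  2.14  0.05  0.32 -1.64]
(550, 118, 180)
(568, 118, 128)
(568, 118, 170)
(540, 140, 155)
(540, -125, 155)
40
(440, -283, 150) [-1.11  0.27  2.27  1.31  0.59  2.6 ]
(443, -283, 42) [-1.1   0.59  2.35  1.92  0.6   1.88]
(530, -100, 230) [-0.56  0.05  2.2   0.94  0.44 -2.91]
(540, 60, 230)
(550, 118, 180)
(568, 118, 128)
(568, 118, 170)
(540, 140, 155)
(540, -125, 155) [-0.61  0.26  2.26  1.49  0.39  2.72]
43
(440, -283, 150) [-1.15  0.29  2.3   1.44  0.63  2.43]
(443, -283, 42) [-1.14  0.63  2.38  2.    0.69  1.75]
(530, -100, 230)
(540, 60, 230)
(550, 118, 180)
(568, 118, 128) [0.15 0.37 2.28 3.5  0.27 1.33]
(568, 118, 170)
(540, 140, 155) [0.23 0.28 2.29 3.88 0.22 1.01]
(540, -125, 155) [-0.64  0.28  2.3   1.73  0.43  2.46]
```

Run:
```python
from fk import *
for l in (25,28):
  print(l)
  for p,y in [((440,-283,150),-.13),((435,-283,42),-.13),((440,-250,260),-.1),((480,-150,260),0),((500,-50,260),0),((530,60,230),0),((547,118,170),0.01),((547,118,128),.01),((540,140,155),.01),((540,-125,155),.01)]:
    print(p,*[q.round(2) for q in all_ik(np.array(p),up(l,y))])
to((500,-60,230),lean(45))
```

```text
25
(440, -283, 150) [-0.93  0.22  2.08  0.57  0.6   0.34]
(435, -283, 42) [-0.94  0.46  2.19  1.05  0.36 -0.21]
(440, -250, 260) [-0.88  0.02  1.97  0.4   0.87  0.58]
(480, -150, 260) [-0.63 -0.    1.99  0.35  0.82  0.74]
(500, -50, 260) [-0.35 -0.02  2.01  0.21  0.75  1.1 ]
(530, 60, 230) [-0.02  0.07  2.    0.02  0.63  1.54]
(547, 118, 170) [ 0.12  0.21  2.02 -0.1   0.48  1.76]
(547, 118, 128) [ 0.12  0.29  2.07 -0.13  0.35  1.8 ]
(540, 140, 155) [ 0.18  0.24  2.04 -0.17  0.44  1.87]
(540, -125, 155) [-0.49  0.23  2.05  0.43  0.51  0.73]
28
(440, -283, 150) [-0.96  0.22  2.12  0.7   0.57  0.19]
(435, -283, 42) [-0.97  0.47  2.23  1.29  0.37 -0.48]
(440, -250, 260) [-0.92  0.01  2.01  0.48  0.84  0.48]
(480, -150, 260) [-0.66 -0.02  2.03  0.42  0.78  0.66]
(500, -50, 260) [-0.36 -0.04  2.05  0.27  0.68  1.04]
(530, 60, 230) [-0.03  0.06  2.04  0.02  0.55  1.53]
(547, 118, 170) [ 0.13  0.2   2.07 -0.14  0.39  1.81]
(547, 118, 128) [ 0.13  0.29  2.11 -0.21  0.26  1.87]
(540, 140, 155) [ 0.18  0.23  2.08 -0.24  0.35  1.95]
(540, -125, 155) [-0.51  0.23  2.09  0.56  0.46  0.58]
lin [-0.371 -0.574 -0.782] rot [ 0.003 -0.028  0.001]
```

Run:
```python
from fk import *
to((545,34,170),lean(48));to((545,34,235),lean(52))
```

```text
lin [-0.346  0.048 -0.277] rot [ 0.003 -0.045  0.001]
lin [-0.624  0.051 -0.609] rot [ 0.003 -0.067  0.001]
```

```bash
python3 -m inch '{"delta_rot":[[0,-0.022,0],[0,-0.045,0],[0,-0.056,0],[0.003,-0.067,0],[0.003,-0.067,0]],"linear":[[-0.17,0.02,-0.14],[-0.346,0.048,-0.277],[-0.48,0.05,-0.44],[-0.624,0.05,-0.609],[-0.624,0.05,-0.609]],"jaw":[1,1,1,1,1]}' && for i in 1 2 3; do python3 -m inch '{"delta_rot":[[0,0,-0.059],[0,0,-0.118],[0,0,-0.177],[0,0,-0.236],[0,0,-0.295]],"linear":[[0,0,0],[0,0,0],[0,0,0],[0,0,0],[0,0,0]],"jaw":[1,1,1,1,1]}' | grep -v width; done
python3 - <<'E'
from fk import *
print(manip.state()['joints'])
to((500,-60,260),up(28)); to((470,-170,270),up(26,-.05))
E
```

```text
clock: 13.38
tool_pos: [545.2, 34.0, 237.1]
tool_rot: [-0.001, 0.898, -0.0, 0.44]
contact_force: [0.4, -0.0, -0.6]
width: 87.8
grip_force: 0.0
clock: 14.0
tool_pos: [544.9, 33.8, 233.9]
tool_rot: [-0.405, 0.803, -0.197, 0.39]
contact_force: [0.2, -0.2, 0.1]
grip_force: 0.0
clock: 14.62
tool_pos: [544.9, 33.8, 233.9]
tool_rot: [0.721, -0.537, 0.351, -0.261]
contact_force: [-0.8, -0.7, 0.3]
grip_force: 0.0
clock: 15.25
tool_pos: [544.9, 33.8, 233.9]
tool_rot: [0.885, -0.158, 0.43, -0.077]
contact_force: [-0.5, 0.2, -0.1]
grip_force: 0.0
[-0.142  0.104  2.369  2.687  0.257 -0.863]
lin [ 0.171  0.603 -0.343] rot [-0.024 -0.131 -0.111]
lin [ 0.359  1.316 -0.542] rot [-0.035 -0.14  -0.098]
```

```bash
python3 -m inch '{"delta_rot":[[0,-0.03,-0.03],[-0.01,-0.06,-0.06],[-0.015,-0.09,-0.08],[-0.02,-0.11,-0.1],[-0.024,-0.131,-0.111]],"linear":[[0.03,0.1,-0.07],[0.06,0.2,-0.14],[0.1,0.35,-0.2],[0.14,0.5,-0.28],[0.17,0.6,-0.34]],"jaw":[1,1,1,1,1]}'
python3 - <<'E'
from fk import *
print(manip.state()['joints'])
to((500,-60,260),up(28)); to((460,-190,270),up(26,-.05));to((420,-283,250),up(26,-.13))
E
```

```text
clock: 15.88
tool_pos: [547.6, 28.5, 265.3]
tool_rot: [0.91, -0.071, 0.395, -0.099]
contact_force: [-0.6, 0.6, 0.6]
width: 87.7
grip_force: 0.0
[-0.32   0.005  2.257  1.303  0.37   0.269]
lin [-0.117  0.597 -0.283] rot [-0.051 -0.105 -0.06 ]
lin [-0.071  1.435 -0.631] rot [-0.061 -0.114 -0.046]
lin [-0.217  2.082 -0.814] rot [-0.076 -0.111 -0.025]
```

```bash
python3 -m inch '{"delta_rot":[[0,0,0]],"linear":[[0,0,0]],"jaw":[1]}'
python3 - <<'E'
from fk import *
print(manip.state()['joints'])
to((500,-60,260),up(28)); to((460,-190,270),up(26,-.05));to((420,-283,250),up(26,-.13))
E
```

```text
clock: 16.0
tool_pos: [548.9, 27.4, 266.8]
tool_rot: [0.91, -0.072, 0.397, -0.098]
contact_force: [0.2, 0.1, 1.6]
width: 87.9
grip_force: 0.0
[-0.32   0.004  2.257  1.313  0.367  0.26 ]
lin [-0.131  0.593 -0.281] rot [-0.05  -0.106 -0.06 ]
lin [-0.083  1.432 -0.628] rot [-0.061 -0.115 -0.046]
lin [-0.228  2.079 -0.811] rot [-0.076 -0.112 -0.026]
```

Commanded ≈ rate-limited setpoint; measured-based deltas work. Proceed.

```bash
python3 -m inch '{"delta_rot":[[-0.01,-0.03,-0.015],[-0.02,-0.06,-0.03],[-0.04,-0.09,-0.045],[-0.05,-0.106,-0.06],[-0.06,-0.115,-0.05]],"linear":[[-0.06,0.15,-0.08],[-0.13,0.35,-0.18],[-0.13,0.6,-0.28],[-0.12,0.8,-0.38],[-0.1,1,-0.46]],"jaw":[1,1,1,1,1]}'
python3 - <<'E'
from fk import *
print(manip.state()['joints'])
to((460,-190,270),up(26,-.05));to((420,-283,250),up(26,-.13))
E
```

```text
clock: 16.62
tool_pos: [480.5, -121.3, 266.5]
tool_rot: [0.974, -0.018, 0.226, 0.005]
contact_force: [0.4, 0.5, -1.3]
width: 87.5
grip_force: 0.0
[-0.555 -0.039  2.019  0.314  0.783  0.871]
lin [-0.097  0.463 -0.073] rot [-0.002 -0.001  0.004]
lin [-0.375  1.092 -0.06 ] rot [-0.013 -0.001  0.027]
```

```bash
python3 -m inch '{"delta_rot":[[-0.003,0,0.006],[-0.006,0,0.012],[-0.01,0,0.02],[-0.013,0,0.027]],"linear":[[-0.1,0.3,-0.02],[-0.2,0.6,-0.03],[-0.3,0.85,-0.05],[-0.3,1,-0.06]],"jaw":[1,1,1,1]}'
python3 - <<'E'
from fk import *
print(manip.state()['tool_pos'],manip.state()['joints'])
im=capture('wrist');P=camera_params('wrist');np.save('f1.npy',np.array(P['T']));save('f1.png',im)
for d in trace('fresh_carton','wrist')[:4]:
    cn=max(cv2.findContours(d['mask'].astype('uint8'),0,2)[0],key=cv2.contourArea)
    print(d['conf'],d['position'],im[d['mask']].mean(0),cv2.approxPolyDP(cn,2.5,True)[:,0].tolist())
to((433,-275,120),up(26,-.13))
E
```

```text
clock: 17.12
tool_pos: [429.8, -270.3, 254.6]
tool_rot: [0.972, -0.066, 0.227, 0.015]
contact_force: [0.4, -0.2, -0.2]
width: 87.5
grip_force: 0.0
[ 429.816 -270.337  254.578] [-0.942  0.024  1.992  0.441  0.848  0.516]
0.7 [276.4, 47.7] [ 31.346  62.667 114.275] [[297, 9], [250, 46], [258, 75], [265, 82], [306, 48], [305, 18]]
0.68 [303.1, 128.0] [91.835 58.935 35.207] [[328, 96], [274, 130], [284, 157], [331, 125], [334, 104]]
0.64 [323.5, 249.2] [217.291 216.929 206.189] [[319, 214], [316, 224], [319, 257], [316, 286], [332, 289], [334, 215]]
0.62 [417.7, 236.1] [ 55.929 144.367  69.979] [[409, 229], [425, 249], [423, 229]]
lin [-0.384  0.017  0.819] rot [ 0.001 -0.002 -0.001]
```

View pics/f1.png

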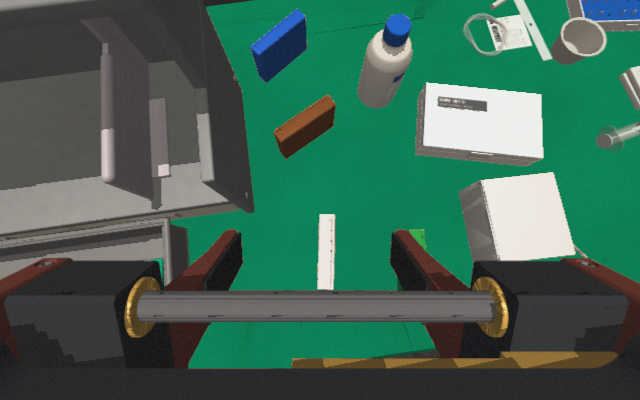

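Run:
```python
from fk import *
P=dict(camera_params('wrist'));P['T']=np.load('f1.npy')
for px in [(319.5,214),(334.5,215),(317,288),(332.5,288)]: print(plane('w',px,67,P))
print('tri back',tri([ray('w',(327,214.5),P),ray('top',(410.2,237.7))]))
s=manip.state();R0=R.from_quat(s['tool_rot'])
print(R0.as_euler('ZYX'))
im=cv2.imread('pics/f1.png')[200:300,290:370];g=cv2.imread('pics/f1.png',0)
for r in (222,235,250,265,280): print(r,''.join('#' if v>150 else '.' for v in g[r,305:345]))
```

```text
[ 481.809 -286.126   67.   ]
[ 478.087 -304.234   67.   ]
[ 395.254 -271.125   67.   ]
[ 392.788 -289.132   67.   ]
tri back [ 483.515 -296.043   33.442]
[-0.134 -0.459  3.139]
222 ..............################..........
235 ..............################..........
250 .............#############.###..........
265 ............##################..........
280 ............#################...........
```

Run:
```python
from fk import *
to((432.5,-286.8,130),up(26,-.174))
```

```text
lin [-0.349  0.095  0.763] rot [-0.005 -0.002  0.011]
```

```bash
python3 -m inch '{"delta_rot":[[0,0,0],[-0.003,-0.002,0.006],[-0.005,-0.002,0.011],[-0.005,-0.002,0.011]],"linear":[[-0.1,0.03,0.25],[-0.22,0.06,0.5],[-0.35,0.095,0.763],[-0.35,0.095,0.763]],"jaw":[1,1,1,1]}'
python3 - <<'E'
from fk import *
im=capture('wrist');P=camera_params('wrist');save('f2.png',im)
P1=dict(P);P1['T']=np.load('f1.npy')
for d in trace('fresh_carton','wrist')[:3]:
    cn=max(cv2.findContours(d['mask'].astype('uint8'),0,2)[0],key=cv2.contourArea)
    print(d['conf'],d['position'],im[d['mask']].mean(0),cv2.approxPolyDP(cn,2.5,True)[:,0].tolist())
g=cv2.cvtColor(im,cv2.COLOR_RGB2GRAY)
for r in range(150,292,6): print(r,''.join('#' if v>150 else '.' for v in g[r,290:360]))
to((432.5,-286.8,40),up(26,-.174))
E
```

```text
clock: 17.73
tool_pos: [430.1, -282.2, 127.1]
tool_rot: [0.972, -0.083, 0.22, 0.017]
contact_force: [0.0, 0.5, 0.6]
width: 87.9
grip_force: 0.0
0.9 [447.9, 238.2] [ 40.141 116.033  55.362] [[416, 219], [417, 241], [421, 247], [468, 285], [472, 264], [465, 209], [442, 209]]
0.78 [280.9, 68.9] [78.203 50.986 30.667] [[312, 15], [232, 70], [245, 103], [256, 119], [322, 73], [323, 28]]
0.73 [314.5, 238.6] [214.383 210.496 200.8  ] [[305, 190], [304, 288], [326, 290], [329, 288], [327, 191]]
150 ......................................................................
156 ......................................................................
162 ......................................................................
168 ......................................................................
174 ......................................................................
180 ......................................................................
186 ......................................................................
192 ..............########################................................
198 ....
[... 545 characters left out ...]
###############...............................
246 ..............###################..####...............................
252 ..............#########################...............................
258 ...............########################...............................
264 ..............#########################...............................
270 ..............#########################...............................
276 ..............#########################...............................
282 ..............#########################...............................
288 ..............#########################...............................
lin [-0.255  0.012  0.547] rot [-0.     0.001  0.001]
```

Run:
```python
from fk import *
P=camera_params('wrist');P1=dict(P);P1['T']=np.load('f1.npy')
for a,b in [((319.5,214),(304.5,190.5)),((334.5,215),(328.5,190.5))]: print(tri([ray('w',a,P1),ray('w',b,P)]),plane('w',b,67,P))
for b in [(304,288),(329,288)]: print(plane('w',b,67,P))
```

```text
[ 478.459 -285.166   87.966] [ 483.322 -285.042   67.   ]
[ 474.355 -302.041   92.665] [ 480.052 -304.272   67.   ]
[ 407.924 -272.347   67.   ]
[ 404.705 -291.186   67.   ]
```

```bash
python3 -m inch '{"delta_rot":[[0,0,0],[0,0,0],[0,0,0],[0,0,0]],"linear":[[-0.08,0.004,0.18],[-0.16,0.01,0.36],[-0.243,0.012,0.553],[-0.243,0.012,0.553]],"jaw":[1,1,1,1]}' && python3 -m inch '{"delta_rot":[[0,0,0],[0,0,0],[0,0,0],[0,0,0]],"linear":[[0,0,0],[0,0,0],[0,0,0],[0,0,0]],"jaw":[-1,-1,-1,-1]}'
```

```text
clock: 18.32
tool_pos: [434.6, -288.3, 39.9]
tool_rot: [0.971, -0.083, 0.223, 0.02]
contact_force: [-0.5, 0.7, 0.5]
width: 88.1
grip_force: 0.0
clock: 18.82
tool_pos: [433.8, -288.7, 40.1]
tool_rot: [0.971, -0.083, 0.223, 0.021]
contact_force: [-0.2, 0.7, -0.3]
width: 51.2
grip_force: 0.0
```

```bash
python3 -m inch '{"delta_rot":[[0,0,0],[0,0,0],[0,0,0],[0,0,0],[0,0,0]],"linear":[[0,0,0],[0,0,0],[0,0,0],[0,0,0],[0,0,0]],"jaw":[-1,-1,-1,-1,-1]}'
python3 - <<'E'
from fk import *
to((434,-287,190),up(26,-.16));to((480,-200,230),up(26,-.1))
E
```

```text
clock: 19.45
tool_pos: [433.5, -288.5, 39.4]
tool_rot: [0.971, -0.083, 0.222, 0.021]
contact_force: [0.3, -1.0, 0.5]
width: 19.2
grip_force: 30.0
lin [ 0.438 -0.007 -0.904] rot [ 0.002  0.001 -0.003]
lin [ 0.738 -0.63  -1.057] rot [ 0.011  0.001 -0.02 ]
```

```bash
python3 -m inch '{"delta_rot":[[0,0,0],[0,0,0],[0,0,0],[0,0,0],[0,0,0]],"linear":[[0.12,0,-0.25],[0.24,0,-0.5],[0.36,0,-0.75],[0.43,0,-0.9],[0.43,0,-0.9]],"jaw":[-1,-1,-1,-1,-1]}'
python3 - <<'E'
from fk import *
print(manip.state()['joints'])
q=manip.state()['joints']
for p,y in [((470,-180,235),-.1),((490,-50,240),0),((505,60,235),.01),((540,118,200),.01)]:
    to(p,up(26,y));q,e=ik(np.array(p),up(26,y),[q]);print(q,e)
E
```

```text
clock: 20.08
tool_pos: [433.7, -288.9, 191.1]
tool_rot: [0.971, -0.082, 0.224, 0.022]
contact_force: [0.1, -0.1, 0.2]
width: 19.2
grip_force: 30.0
[-0.943  0.138  2.059  0.508  0.669  0.438]
lin [ 0.233 -0.755 -0.217] rot [ 0.012  0.    -0.019]
[-0.689  0.024  2.048  0.378  0.72   0.74 ] 2.2915337397056985e-11
lin [ 0.236 -1.631 -0.259] rot [ 0.026  0.    -0.048]
[-0.362 -0.013  2.07   0.252  0.672  1.044] 1.8445491653210925e-15
lin [ 0.2   -2.371 -0.245] rot [ 0.027  0.    -0.051]
[-0.031  0.021  2.051  0.031  0.616  1.509] 3.1342836602327438e-15
lin [ 0.247 -2.793  0.034] rot [ 0.027  0.    -0.051]
[ 0.124  0.149  2.014 -0.099  0.529  1.759] 3.42186579309937e-11
```

```bash
python3 -m inch '{"delta_rot":[[0,0,0],[0.004,0,-0.01],[0.01,0,-0.015],[0.012,0,-0.02],[0.014,0,-0.024]],"linear":[[0.07,-0.2,-0.07],[0.14,-0.45,-0.14],[0.2,-0.65,-0.18],[0.23,-0.85,-0.22],[0.235,-1,-0.22]],"jaw":[-1,-1,-1,-1,-1]}'; python3 -m inch '{"delta_rot":[[0.004,0,-0.007],[0.008,0,-0.014],[0.012,0,-0.02],[0.013,0,-0.027],[0.013,0,-0.027]],"linear":[[0,-0.2,0],[0,-0.45,-0.02],[-0.02,-0.65,-0.03],[-0.02,-0.85,-0.04],[-0.02,-1,-0.04]],"jaw":[-1,-1,-1,-1,-1]}'
python3 - <<'E'
from fk import *
print(manip.state()['joints'])
to((505,60,235),up(26,.01));to((540,110,190),up(26,.01))
E
```

```text
clock: 20.7
tool_pos: [475.3, -141.3, 232.3]
tool_rot: [0.974, -0.041, 0.222, 0.007]
contact_force: [0.6, -0.3, -0.1]
width: 19.4
grip_force: 30.0
clock: 21.32
tool_pos: [481.8, 8.5, 236.3]
tool_rot: [0.975, 0.005, 0.222, -0.003]
contact_force: [0.9, 0.1, -0.3]
width: 19.0
grip_force: 30.0
[-0.2   -0.026  2.091  0.158  0.644  1.254]
lin [ 0.139 -0.342  0.078] rot [-0.001  0.002 -0.   ]
lin [ 0.222 -0.671  0.452] rot [-0.001  0.002 -0.   ]
```

```bash
python3 -m inch '{"delta_rot":[[0,0,0],[0,0,0],[0,0,0]],"linear":[[0.07,-0.17,0.04],[0.14,-0.34,0.08],[0.14,-0.34,0.08]],"jaw":[-1,-1,-1]}'
python3 - <<'E'
from fk import *
print(manip.state()['tool_pos'])
im=capture('wrist');P=camera_params('wrist');save('g1.png',im)
for n in('filed_1','end_stop','empty_carton','deck_edge'):
  for d in trace(n,'wrist')[:5]:
    cn=max(cv2.findContours(d['mask'].astype('uint8'),0,2)[0],key=cv2.contourArea)
    c=cv2.approxPolyDP(cn,2.5,True)[:,0]
    print(n,round(d['conf'],2)); [print('  ',p,plane('w',p,157,P)[:2],plane('w',p,90,P)[:2]) for p in c[:9].tolist()]
E
```

```text
clock: 21.7
tool_pos: [506.1, 59.9, 234.9]
tool_rot: [0.975, 0.006, 0.222, -0.003]
contact_force: [-0.3, -0.3, -1.6]
width: 18.9
grip_force: 30.0
[506.07   59.857 234.864]
filed_1 0.86
   [124, 134] [609.263 231.828] [638.008 278.737]
   [109, 231] [522.408 232.951] [527.732 280.162]
   [138, 233] [521.057 208.293] [526.016 248.855]
   [149, 146] [598.222 208.075] [623.99  248.578]
   [153, 142] [602.021 204.947] [628.813 244.607]
   [142, 135] [608.514 215.566] [637.058 258.089]
filed_1 0.82
   [184, 139] [605.196 177.573] [632.845 209.85 ]
   [180, 142] [602.323 180.869] [629.197 214.035]
   [175, 237] [518.13  176.817] [522.3   208.891]
   [193, 242] [514.177 161.339] [517.281 189.239]
   [219, 243] [513.641 139.536] [516.6   161.556]
   [223, 164] [582.401 141.09 ] [603.902 163.53 ]
   [202, 140] [604.454 161.416] [631.903 189.337]
filed_1 0.68
   [151, 145] [599.181 206.404] [625.208 246.457]
   [139, 244] [511.915 206.32 ] [514.409 246.35 ]
   [192, 248] [509.213 161.727] [510.978 189.731]
   [192, 242] [514.165 162.175] [517.267 190.301]
   [173, 238] [517.274 178.41 ] [521.21
[... 793 characters left out ...]
   [500, 95] [ 651.514 -108.225] [ 691.653 -153.016]
   [493, 92] [ 654.446 -102.11 ] [ 695.376 -145.252]
empty_carton 0.57
   [289, 327] [448.331  79.082] [433.678  84.801]
   [286, 356] [426.962  80.778] [406.547  86.954]
   [345, 356] [427.619  34.758] [407.382  28.524]
   [342, 327] [448.923  37.041] [434.43   31.423]
   [338, 323] [451.878  40.212] [438.183  35.449]
   [335, 349] [432.593  42.564] [413.697  38.435]
   [296, 348] [432.887  73.126] [414.071  77.238]
   [294, 323] [451.386  75.196] [437.558  79.867]
deck_edge 0.58
   [638, 140] [ 609.32  -226.211] [ 638.081 -302.819]
   [627, 145] [ 604.498 -215.629] [ 631.958 -289.383]
   [639, 161] [ 589.797 -223.468] [ 613.293 -299.336]
```

View pics/g1.png

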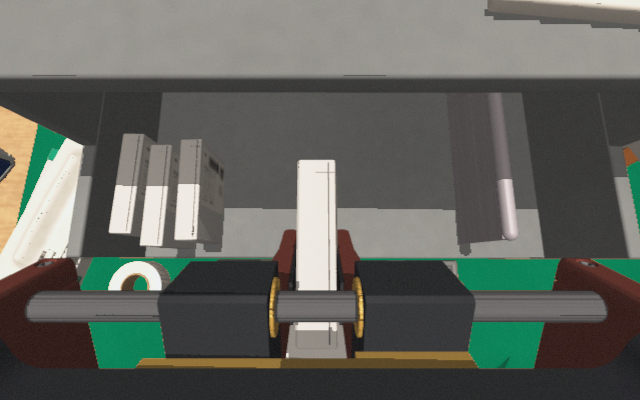

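Run:
```python
from fk import *
q=manip.state()['joints']
for p in [(540,114,200),(552,114,170),(552,114,131)]:
    to(p,up(26,.008));q,e=ik(np.array(p),up(26,.008),[q]);print(q,e)
```

```text
lin [ 0.103 -0.374  0.318] rot [-0.001  0.001 -0.   ]
[ 0.115  0.148  2.016 -0.093  0.528  1.747] 4.7955495640012425e-11
lin [ 0.088 -0.373  0.533] rot [-0.001  0.001 -0.   ]
[ 0.111  0.214  2.03  -0.104  0.448  1.758] 1.7640895317787529e-15
lin [-0.025 -0.372  0.767] rot [-0.001  0.001 -0.   ]
[ 0.111  0.285  2.072 -0.138  0.336  1.794] 3.4319456881670445e-13
```

```bash
python3 -m inch '{"delta_rot":[[0,0,0],[0,0,0],[-0.001,0.001,0],[-0.001,0.001,0],[-0.001,0.001,0]],"linear":[[0.05,-0.19,0.16],[0.103,-0.374,0.318],[0.088,-0.374,0.533],[0.04,-0.374,0.64],[0.04,-0.374,0.64]],"jaw":[-1,-1,-1,-1,-1]}'
python3 - <<'E'
from fk import *
to((552,114,131),up(26,.008))
E
```

```text
clock: 22.58
tool_pos: [552.0, 114.1, 151.5]
tool_rot: [0.975, 0.004, 0.223, -0.001]
contact_force: [-0.9, 0.1, 0.1]
width: 18.9
grip_force: 30.0
lin [-0.059  0.001  0.123] rot [ 0.     0.001 -0.   ]
```

```bash
python3 -m inch '{"delta_rot":[[0,0,0],[0,0,0],[0,0,0],[0,0,0]],"linear":[[-0.02,0,0.04],[-0.04,0,0.08],[-0.059,0,0.123],[-0.06,0,0.126]],"jaw":[-1,-1,-1,-1]}'
```

```text
clock: 23.08
tool_pos: [553.1, 115.0, 131.7]
tool_rot: [0.974, 0.004, 0.225, -0.001]
contact_force: [-0.6, -0.7, -0.1]
width: 19.3
grip_force: 30.0
```

```bash
python3 -m inch '{"delta_rot":[[0,0,0],[0,0,0]],"linear":[[-0.003,0,0.007],[-0.005,0,0.011]],"jaw":[-1,-1]}';python3 -m inch '{"delta_rot":[[0,0,0],[0,0,0],[0,0,0],[0,0,0]],"linear":[[0,0,0],[0,0,0],[0,0,0],[0,0,0]],"jaw":[-0.1,-0.1,-0.1,-0.1]}'
python3 - <<'E'
from fk import *
to((548,114,225),up(26,.008))
E
```

```text
clock: 23.32
tool_pos: [553.7, 115.1, 130.5]
tool_rot: [0.974, 0.004, 0.225, -0.001]
contact_force: [-0.9, 0.3, 0.2]
width: 19.2
grip_force: 30.0
clock: 23.82
tool_pos: [553.5, 115.1, 130.5]
tool_rot: [0.974, 0.004, 0.225, -0.001]
contact_force: [0.1, -0.2, 0.4]
width: 39.2
grip_force: 0.0
lin [ 0.243  0.007 -0.583] rot [-0. -0.  0.]
```

```bash
python3 -m inch '{"delta_rot":[[0,0,0],[0,0,0],[0,0,0],[0,0,0]],"linear":[[0,0,-0.15],[0,0,-0.35],[0,0,-0.6],[0,0,-0.6]],"jaw":[-0.1,-0.1,-0.1,-0.1]}'
python3 - <<'E'
from fk import *
im=capture('wrist');P=camera_params('wrist')
for n in('filed_1','fresh_carton'):
  for d in trace(n,'wrist')[:5]:
    cn=max(cv2.findContours(d['mask'].astype('uint8'),0,2)[0],key=cv2.contourArea)
    c=cv2.approxPolyDP(cn,2.5,True)[:,0]
    print(n,round(d['conf'],2)); [print('  ',p,plane('w',p,157,P)[:2],plane('w',p,90,P)[:2]) for p in c[:8].tolist()]
to((490,-20,225),up(26,.008));to((500,-130,225),up(26,.008))
E
```

```text
clock: 24.32
tool_pos: [514.8, 115.0, 213.9]
tool_rot: [0.974, 0.004, 0.227, -0.002]
contact_force: [-0.2, 0.1, -0.4]
width: 39.8
grip_force: 0.0
filed_1 0.94
   [208, 147] [599.498 202.27 ] [626.01  228.405]
   [201, 154] [593.48  207.432] [618.209 235.098]
   [194, 257] [511.876 205.812] [512.413 232.998]
   [237, 259] [510.706 173.37 ] [510.896 190.938]
   [239, 254] [514.421 172.088] [515.713 189.276]
   [232, 251] [516.603 177.508] [518.541 196.303]
   [230, 245] [521.078 179.313] [524.343 198.643]
   [233, 159] [589.502 181.386] [613.051 201.33 ]
filed_1 0.72
   [172, 135] [609.574 232.479] [639.074 267.57 ]
   [159, 242] [522.823 233.396] [526.605 268.76 ]
   [192, 247] [519.304 207.989] [522.043 235.82 ]
   [203, 146] [600.315 206.388] [627.071 233.744]
   [194, 137] [608.008 214.369] [637.044 244.091]
fresh_carton 0.77
   [307, 149] [598.553 122.105] [624.786 124.476]
   [304, 255] [514.144 123.074] [515.354 125.733]
   [307, 260] [510.468 120.758] [510.588 122.729]
   [327, 260] [510.611 105.738] [510.773 103.256]
   [327, 150] [597.854 105.935] [623.879 103.512]
fresh_carton 0.52
   [265, 327] [462.819 150.278] [448.814 161.   ]
   [260, 357] [442.824 152.961] [422.89  164.479]
   [311, 356] [443.819 116.908] [424.18  117.737]
   [310, 322] [466.526 117.918] [453.619 119.048]
   [270, 322] [466.252 146.811] [453.264 156.506]
lin [-0.108  0.896 -0.16 ] rot [-0.  0.  0.]
lin [-0.054  1.63  -0.134] rot [-0.  0.  0.]
```

```bash
python3 -m inch '{"delta_rot":[[0,0,0],[0,0,0],[0,0,0],[0,0,0],[0,0,0]],"linear":[[-0.1,0.1,-0.15],[-0.1,0.4,-0.15],[-0.1,0.7,-0.15],[-0.1,1,-0.15],[-0.1,1,-0.15]],"jaw":[-1,-1,-1,-1,-1]}';python3 -m inch '{"delta_rot":[[0,0,0],[0,0,0],[0,0,0],[0,0,0]],"linear":[[0.03,0.25,0],[0.06,0.5,0],[0.06,0.65,0],[0.06,0.65,0]],"jaw":[-1,-1,-1,-1]}'
python3 - <<'E'
from fk import *
print(manip.state()['joints'])
to((540,-130,163),up(26,.008));print(ik(np.array([540,-130,163]),up(26,.008),[manip.state()['joints']]))
E
```

```text
clock: 25.1
tool_pos: [492.3, -39.0, 223.8]
tool_rot: [0.975, 0.001, 0.224, -0.001]
contact_force: [0.5, 0.6, -0.7]
width: 0.6
grip_force: 0.0
clock: 25.6
tool_pos: [501.0, -133.3, 227.7]
tool_rot: [0.975, 0.003, 0.224, -0.002]
contact_force: [-0.4, -0.4, 0.6]
width: 0.3
grip_force: 0.0
[-0.57   0.06   2.031  0.38   0.701  0.745]
lin [ 0.046 -0.019  0.501] rot [-0.     0.001 -0.001]
(array([-0.509,  0.218,  2.049,  0.454,  0.517,  0.697]), np.float64(2.1449164725781296e-12))
```

```bash
python3 -m inch '{"delta_rot":[[0,0,0],[0,0,0],[0,0,0],[0,0,0]],"linear":[[0.02,0,0.2],[0.04,0,0.38],[0.046,0,0.5],[0.046,0,0.5]],"jaw":[-1,-1,-1,-1]}'; python3 -m inch '{"delta_rot":[[0,0,0],[0,0,0],[0,0,0],[0,0,0],[0,0,0]],"linear":[[0,-0.1,0],[0,-0.2,0],[0,-0.3,0],[0,-0.4,0],[0,-0.5,0]],"jaw":[-1,-1,-1,-1,-1]}'
```

```text
clock: 26.1
tool_pos: [539.1, -130.0, 162.3]
tool_rot: [0.975, 0.005, 0.223, -0.003]
contact_force: [0.6, -0.8, 0.4]
width: 0.4
grip_force: 0.0
clock: 26.72
tool_pos: [539.0, -56.4, 165.0]
tool_rot: [0.974, 0.004, 0.225, -0.001]
contact_force: [0.8, -1.5, -1.3]
width: 0.5
grip_force: 0.8
```

```bash
python3 -m inch '{"delta_rot":[[0,0,0],[0,0,0],[0,0,0],[0,0,0],[0,0,0]],"linear":[[0.003,-0.15,0.006],[0.005,-0.3,0.01],[0.005,-0.45,0.01],[0.005,-0.62,0.01],[0.005,-0.8,0.01]],"jaw":[-1,-1,-1,-1,-1]}'
python3 - <<'E'
from fk import *
s=manip.state();print(s['tool_pos'],s['joints'],s['contact_force'])
im=capture('wrist');P=camera_params('wrist')
for d in trace('end_stop','wrist')[:2]:
    cn=max(cv2.findContours(d['mask'].astype('uint8'),0,2)[0],key=cv2.contourArea)
    [print('  ',p,plane('w',p,173,P)[:2],plane('w',p,90,P)[:2]) for p in cv2.approxPolyDP(cn,2.5,True)[:8,0].tolist()]
to((538,130,163),up(26,.008))
E
```

```text
clock: 27.35
tool_pos: [539.1, 63.7, 164.1]
tool_rot: [0.974, 0.004, 0.225, -0.001]
contact_force: [-0.0, -2.4, -1.8]
width: 0.4
grip_force: 1.0
[539.08   63.657 164.146] [-0.018  0.192  2.084  0.03   0.411  1.519] [-0.001 -2.444 -1.789]
   [295, 54] [659.295  78.939] [723.304  86.221]
   [284, 54] [659.23   85.731] [723.207  96.5  ]
   [281, 60] [655.051  87.449] [716.882  99.1  ]
   [278, 260] [534.373  85.171] [534.23   95.653]
   [291, 259] [534.969  78.203] [535.131  85.106]
   [301, 229] [551.162  73.141] [559.641  77.445]
   [318, 231] [550.158  63.82 ] [558.12   63.337]
   [321, 228] [551.818  62.189] [560.633  60.869]
   [248, 156] [592.879 104.422] [622.782 124.79 ]
   [224, 155] [593.35  118.261] [623.495 145.737]
   [220, 158] [591.519 120.433] [620.722 149.024]
   [214, 270] [528.801 119.154] [525.796 147.087]
   [225, 259] [534.622 113.675] [534.607 138.795]
   [262, 259] [534.817  93.789] [534.901 108.696]
   [266, 186] [575.226  93.33 ] [596.062 108.002]
lin [-0.003 -0.434  0.006] rot [-0.001 -0.     0.001]
```

```bash
python3 -m inch '{"delta_rot":[[0,0,0],[0,0,0],[0,0,0],[0,0,0],[0,0,0]],"linear":[[0,-0.08,0.003],[0,-0.16,0.005],[0,-0.24,0.005],[0,-0.31,0.005],[0,-0.36,0.005]],"jaw":[-1,-1,-1,-1,-1]}'; python3 -m inch '{"delta_rot":[[0,0,0],[0,0,0],[0,0,0],[0,0,0]],"linear":[[0,-0.03,0],[0,-0.06,0],[0,-0.09,0],[0,-0.11,0]],"jaw":[-1,-1,-1,-1]}'
```

```text
clock: 28.08
tool_pos: [539.1, 116.4, 163.1]
tool_rot: [0.974, 0.004, 0.225, -0.001]
contact_force: [-0.3, -2.1, 1.0]
width: 0.5
grip_force: 0.8
clock: 28.58
tool_pos: [539.3, 133.1, 162.7]
tool_rot: [0.974, 0.004, 0.225, -0.001]
contact_force: [-0.8, -1.9, 1.3]
width: 0.4
grip_force: 1.1
```

```bash
for i in 1 2 3; do python3 -m inch '{"delta_rot":[[0,0,0],[0,0,0]],"linear":[[0,-0.012,0],[0,-0.024,0]],"jaw":[-1,-1]}' | grep -E 'tool_pos|contact'; done
```

```text
tool_pos: [539.2, 136.6, 162.8]
contact_force: [-1.8, -2.4, 2.1]
tool_pos: [539.2, 140.2, 162.7]
contact_force: [-1.0, -2.0, 0.9]
tool_pos: [539.1, 143.3, 162.7]
contact_force: [0.4, -14.8, 2.2]
```

```bash
python3 -m inch '{"delta_rot":[[0,0,0],[0,0,0],[0,0,0],[0,0,0],[0,0,0]],"linear":[[0,0.03,0],[0,0.1,0],[0,0.15,-0.1],[0,0.2,-0.4],[0,0.2,-0.6]],"jaw":[-1,-1,-1,-1,-1]}'
python3 - <<'E'
from fk import *
s=manip.state();print(s['tool_pos'])
im=capture('wrist');save('z1.png',im);P=camera_params('wrist')
t=capture('top');save('z2.png',t)
for n in('filed_1','end_stop'):
  for d in trace(n,'wrist')[:6]:
    cn=max(cv2.findContours(d['mask'].astype('uint8'),0,2)[0],key=cv2.contourArea)
    print(n,d['conf'])
    [print('  ',p,plane('w',p,157,P)[:2],plane('w',p,173,P)[:2]) for p in cv2.approxPolyDP(cn,2.5,True)[:8,0].tolist()]
for d in trace('empty_carton','top')+trace('tub','top'): print(d['conf'],d['position'])
cv2.imwrite('pics/z3.png',np.vstack([cv2.resize(im[90:300,40:440],(640,336)),cv2.resize(t[160:300,220:440],(420,264)).__class__(cv2.copyMakeBorder(cv2.resize(t[160:300,220:440],(415,264)),0,0,0,225,0).shape,'uint8') if 0 else cv2.copyMakeBorder(cv2.resize(t[160:300,220:440],(415,264)),0,0,0,225,0)])[:,:,::-1])
E
```

```text
clock: 29.95
tool_pos: [500.1, 113.3, 245.2]
tool_rot: [0.974, 0.004, 0.226, -0.002]
contact_force: [1.1, -0.3, 1.1]
width: 0.9
grip_force: 0.0
[500.061 113.256 245.216]
filed_1 0.89
   [226, 138] [609.154 199.017] [602.206 193.746]
   [220, 141] [606.088 204.471] [599.327 198.867]
   [215, 234] [518.495 202.529] [517.087 197.044]
   [233, 239] [514.239 186.305] [513.09  181.811]
   [239, 155] [592.342 185.707] [586.421 181.249]
   [243, 144] [603.278 182.597] [596.69  178.329]
   [239, 139] [608.257 186.664] [601.364 182.149]
filed_1 0.73
   [202, 146] [600.939 221.034] [594.493 214.418]
   [198, 159] [588.075 223.675] [582.415 216.898]
   [193, 240] [513.035 221.536] [511.96  214.889]
   [230, 245] [508.968 188.606] [508.141 183.972]
   [232, 240] [513.353 187.131] [512.259 182.586]
   [214, 234] [518.487 203.414] [517.079 197.875]
   [220, 147] [600.095 204.035] [593.701 198.458]
filed_1 0.65
   [198, 134] [612.958 225.848] [605.778 218.938]
   [180, 138] [608.765 242.52 ] [601.842 234.591]
   [172, 228] [523.466 241.174] [521.754 233.327]
   [191, 230] [521.843 224.112] [520.23  217.308]
   [198, 149] [597.923 224.535] [591.662 217.706]
   [205, 143] [603.958 218.46 ] [597.328 212.002]
0.58 [325.2, 257.5]
0.56 [328.5, 267.0]
```

Run:
```python
from fk import *
im=capture('wrist');P=camera_params('wrist')
for n in('fresh_carton','end_stop','stop_face'):
  for d in trace(n,'wrist')[:3]:
    cn=max(cv2.findContours(d['mask'].astype('uint8'),0,2)[0],key=cv2.contourArea)
    print(n,d['conf'],d['position'])
    [print('  ',p,plane('w',p,157,P)[:2],plane('w',p,173,P)[:2]) for p in cv2.approxPolyDP(cn,2.5,True)[:8,0].tolist()]
g=cv2.cvtColor(im,cv2.COLOR_RGB2GRAY)
for r in (175,200,220): print(r,g[r,170:300:2],[plane('w',(c,r),157,P)[1].round() for c in(170,240,300)])
for n in('tub','empty_carton'):
  for d in trace(n,'wrist')[:1]: print(n,d['conf'],[plane('w',d['position'],z,P) for z in(30,66)])
```

```text
fresh_carton 0.69 [247.1, 201.1]
   [243, 144] [599.168 180.372] [592.726 176.144]
   [240, 146] [597.205 183.011] [590.885 178.617]
   [235, 240] [511.652 182.384] [510.68 178.03]
   [252, 246] [506.675 167.491] [506.014 164.067]
   [266, 246] [506.789 155.481] [506.121 152.809]
   [268, 239] [512.777 154.004] [511.735 151.423]
   [254, 230] [520.419 166.445] [518.899 163.087]
   [257, 146] [597.355 167.449] [591.026 164.028]
end_stop 0.56 [272.4, 167.3]
   [260, 91] [652.625 167.185] [642.84  163.781]
   [255, 232] [518.696 165.495] [517.283 162.196]
   [274, 238] [513.683 148.865] [512.584 146.606]
   [274, 217] [531.945 149.523] [529.705 147.223]
   [293, 214] [534.752 132.983] [532.336 131.717]
   [294, 132] [611.356 133.894] [604.152 132.571]
   [277, 128] [615.159 149.741] [607.716 147.427]
   [277, 92] [651.74 150.99] [642.011 148.598]
stop_face 0.91 [274.6, 169.7]
   [262, 91] [652.643 165.284] [642.858 161.999]
   [255, 227] [523.032 165.703] [521.349 162.392]
   [257, 232] [518.712 163.764] [517.299 160.573]
   [273, 238] [513.675 149.727] [512.577 147.414]
   [274, 217] [
[... 886 characters left out ...]
 218 233 190 234 234 234 234 234
 234 234 223 223 232 196 235 234 234 234 234 234 234 206 223 224 203 235
 234 234 234 233 234 233 207 203 173 197 225 205 171 145  88  66  70 114
 119 117 118 118 119 117 118 115  88  89  89] [np.float64(242.0), np.float64(180.0), np.float64(127.0)]
220 [129 233 235 234 234 234 234 234 235 211 235 177 233 234 234 234 234 233
 233 233 213 234 179 232 234 235 234 234 235 234 234 184 234 178 232 234
 235 234 234 234 234 234 207 171 181 209 227 191 165 133  74  65  70  90
  88  91  88 157 158 157 157 157 154 154 155] [np.float64(240.0), np.float64(179.0), np.float64(127.0)]
empty_carton 0.75 [array([398.666, -40.135,  30.   ]), array([407.826, -25.765,  66.   ])]
```

```bash
python3 -c "
from h import *
print(manip.state()['contact_force'],manip.state()['clock']);print(manip.job_done())"
```

```text
[-0.16  -0.336  0.595] 30.55
the job is handed in; nothing more can be done
None
```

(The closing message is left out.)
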